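Set up the folding work light to check a turned bowl

TASK

The finish on the turned bowl is to be checked under a low side light: draw the folding work light straight out of its charging dock, lay it lens-down on the open bench and let go of it, then swing its orange leg all the way over until it snaps home at its end stop. Then take the light by its body and stand it upright on its rubber foot and its leg, with the lens facing the bowl from about 20 cm off the bowl's middle. Do not drop or topple the light, and leave the bowl and the finishing things round it where they are.

Things in the scene. Friction and masses are not known exactly. Their poses are not given: they have to be found in the camera images.
- light: Folding LED work light: black and yellow bar 160 long, 56 wide, 34 mm thick, 0.67 kg; flat sides, grasp it across its 56 mm width. Axes: x to its head end, y across, z out of its back; the white lens is on the other face and shines to -z. Origin in the middle of the lens face, which is underneath at the start. Balanced near x = 0; runs from x = -0.080 (foot) to 0.080 (head).
- light_center (a point): Centre of the light's body, 17 mm from the lens face, with the light's axes (x to the head, z out of the back). It is 17 mm above the bench when the light lies lens-down there, 23 mm in the dock, 82 mm when the light stands on foot and leg.
- light_foot (a point): Foot end of the light, x = -0.080, half-way through its thickness. The foot is a rubber roll of 12 mm radius round the axis x = -0.068, z = 0.017 (light's axes), so the light cannot stand without its leg; when it stands this end is on the bench.
- leg_hinge (a point): Point on the leg's hinge axis, mid-width, on the light's back: x = 0.002, z = 0.0385 in the light's axes. The hinge axis runs along the light's y.
- leg_tip (a point): Centre of the leg's tip, a black round-ended rubber roll 12 mm thick, 28 mm wide (along the light's y), 103 mm from the hinge. The leg is an orange bar 20 mm wide, 6 mm thick. Folded, its tip sticks out 25 mm past the head end, 38 mm above the lens face: push it up and over from beneath, or pinch it across its 28 mm (it turns and may creep in a light pinch).
- light_leg (a joint): Leg swing, rad: 0 folded on the back towards the head, 1.57 square to the back, 2.234 at the end stop, pointing towards the foot. A spring resists (to 2 N at the tip) up to 1.63, where it would throw the leg back, then throws it on to the stop and holds it with 2 N. Standing on foot and leg, the light leans back 7 degrees, lens slightly up, the leg tip 90 mm behind the foot.
- dock: Grey charging dock, fixed. Origin on the bench below the light's middle; x along the light into the hood. Floor 48 mm wide, 6 high, x = -0.082 to 0.125. The hood (x = 0.057 to 0.125, 73 wide, 62 high) covers the light's head and the folded leg's tip, 3 mm play beside, 5 above the leg: the light comes out only along -x and can be lifted after 60 mm. The light's sides are free short of the hood.
- bowl_center (a point): Centre of the small dark turned wooden bowl, 109 mm in diameter and 48 mm high, standing upright on the bench; 24 mm above the bench.
- polish: White bottle of polish with a black cap, 56 mm in diameter, 130 mm high, upright. Origin at the centre of its base.
- block: Black sanding block 62 x 100 x 28 mm. Origin at the centre of its underside.
- tin: Round wax tin with a red lid, 78 mm in diameter, 31 mm high. Origin at the centre of its underside.

How it is judged:
By the outcome, as a careful person would: the job done as asked, in the order asked, and still so for the second after the job is handed in, with the robot touching nothing.
It also fails if it takes over 72 s, if anything falls off the work surface, if the arm or the gripper's body presses on something with over 40 N, if the wrist force passes 120 N, or if a joint passes its speed limit or range.

ROBOT

A 7-joint arm with a two-finger parallel gripper is mounted at the origin on a cart in front of the work surface, level with it; the furniture and walls round the work are solid. World frame = base frame: x ahead of the robot, y to its left, z up, the work surface at z = 0. Lengths are in m, angles in rad, forces in N, time in s.
With the tool pointing down it reaches from about 0.425 to 0.95 m from the base axis. Payload 16.7 kg.
Tool frame: the origin (TCP) lies on the centre line of the jaws, within the pads' length; the fingertips stand 11 mm ahead of it and the grasp point (between the pads) lies 8 mm behind it; z points along the fingers, y is the line along which they close (so a half turn about z gives the same grasp; the last joint's range is limited). The gripper opens to 94 mm and grips with 3 to 60 N. Pads are 16 mm wide; open, the fingers measure 119 mm over their backs; the gripper's body (75 mm by 177 mm) begins 78 mm behind the grasp point.
Start: joints at [-1.284, 0.426, 0.074, 1.606, -0.034, 1.111, -0.067], TCP at [0.286, 0.612, 0.216] pointing down, gripper open.
Joint ranges: [-2.85, 2.85], [-0.5, 2.14], [-1.23, 1.37], [0.21, 2.46], [-1.02, 4.16], [0.16, 2.05], [-2.73, 2.73]. Speed limits (rad/s): [1.89, 1.89, 2.39, 2.39, 3.01, 3.01, 3.01].

INTERFACE

Orientations are given as a unit quaternion [x, y, z, w].
In Python, from station import bot gives the robot as it stands. The module is installed in compiled form; this text tells all that it offers.
- The arm moves only by the tool move_arm, never from a script. Its argument "motion" is a list of rows, each an object with "translation": the shift along the tool's x, y, z in mm, a list of three; "yaw": the turn about the tool's z in rad. A call has exactly 5 rows; each row shifts and turns the commanded pose from where the row before left it, along the tool's axes as they then stand; what a row does not reach is not made up. A row lasts 1/12 s, in which the tool goes at most 41.7 mm and 7.16 degrees, less where a joint would pass 70% of its speed; a pose out of reach is approached as far as the arm can. A call with a gripper value outside its range is refused whole. "jaw" is the finger opening in mm, from 0 to 94, set as the call begins (left out, the last holds). The fingers move at their own pace and stop on an object; "squeeze" is the grip in N (left out, the last holds). Time passes only in rows, so rows that do not move let the fingers close, or fill a call up. It gives the time, the measured TCP pose, the force, the opening and the grip force at its end, in the units of the state.
- bot.state(): the state, without advancing time (a new reading comes with each control period).
- bot.snapshot(name): name is "side" or "top" or "wrist"; returns a dict with "img" (420x560x3 uint8, blue, green, red), "mtx" (3x3 intrinsics, pixels), "dist_coeffs" ([k1, k2, p1, p2, k3] as OpenCV has them; the pictures are not rectified), "xyz" and "attitude" of the camera in the world. Camera axes: x right, y up, looking along -z (the intrinsics and any distortion apply to the point x, -y, -z); pixel columns grow to the right and rows downward; lengths in m; the calibration is good to about 2 mm. A picture is of the moment at which its call begins. There is no depth.
- bot.sign_off(): hands the job in; it is judged then, once.
The state is a dict: "time_s": time; "joints": joint angles; "joint_velocities": joint speeds; "tau": joint torques, N m; "ee_pos": TCP position; "orientation": TCP orientation; "contact_force": force on the tool from outside, world axes, zero at the start; "wrist_torque": the same for the moment, N m; "finger_gap": opening from 0.0 (shut) to 1.0 (fully open); "grip_force": force on a finger pad.
Only numpy, scipy, OpenCV 4.12 (cv2) and the standard library are available. Lean on these libraries where they do the work, as an engineer would, in place of code of your own. Each camera call takes 0.05 s, during which the arm holds its last target. There are 200 camera calls.

## Working session

There is one attempt and no reset: what is moved stays moved. The work goes in short steps, Python scripts to look and compute and a tool call to move; the robot and the scene stay as the last step left them, time stands still between calls to the robot, and variables do not carry over. Pictures are saved under pics/ and viewed, at most 10 in all, crops included, and the job is handed in when it is done.

Besides the shell and the picture viewer there is one more tool, called as name(argument=value, ...) on one line, values as JSON. move_arm: Moves the arm, as the interface text tells. Its arguments: {"type":"object","properties":{"motion":{"type":"array","items":{"type":"object","properties":{"translation":{"type":"array","items":{"type":"number"}},"yaw":{"type":"number"}}}},"jaw":{"type":"number"},"squeeze":{"type":"number"}},"required":["motion"]}

```bash
mkdir -p pics; cat > h.py <<'E'
import numpy as np, cv2
from scipy.spatial.transform import Rotation as R
from station import bot
def ray(s,uv):
    p=cv2.undistortPoints(np.array([[uv]],float),np.array(s['mtx']),np.array(s['dist_coeffs']))[0,0]
    d=R.from_quat(s['attitude']).apply([p[0],-p[1],-1]); return np.array(s['xyz']),d/np.linalg.norm(d)
def onz(s,uv,z):
    o,d=ray(s,uv); return o+d*(z-o[2])/d[2]
def snap(n,f=None):
    s=bot.snapshot(n)
    if f: cv2.imwrite('pics/'+f,s['img'])
    return s
def totool(v):
    return R.from_quat(bot.state()['orientation']).inv().apply(v)*1000
def blobs(s,lo,hi,amin=60):
    m=cv2.inRange(cv2.cvtColor(s['img'],cv2.COLOR_BGR2HSV),lo,hi)
    cs=cv2.findContours(m,cv2.RETR_EXTERNAL,cv2.CHAIN_APPROX_SIMPLE)[0]
    return sorted([(cv2.contourArea(c),cv2.minAreaRect(c)) for c in cs if cv2.contourArea(c)>amin],key=lambda a:-a[0])
E
python3 - <<'E'
from h import *
import pickle
a=snap('top');b=snap('side')
pickle.dump((a,b),open('s0.pkl','wb'))
cv2.imwrite('pics/a.png',a['img']);cv2.imwrite('pics/b.png',b['img'])
for s in(a,b): print(s['xyz'],R.from_quat(s['attitude']).as_matrix().round(2).tolist())
print(bot.state())
E
```

```text
[ 0.34719236 -0.06502841  1.09934549] [[-0.01, 0.99, -0.17], [-1.0, -0.01, 0.01], [0.01, 0.17, 0.99]]
[ 0.14625595 -0.76436472  0.54406487] [[0.87, 0.27, -0.4], [-0.48, 0.45, -0.75], [-0.02, 0.85, 0.52]]
{'time_s': 0.1, 'joints': array([-1.28351976,  0.4266719 ,  0.07385306,  1.60653475, -0.03406826,
        1.11077862, -0.06710022]), 'joint_velocities': array([-1.74387915e-03, -1.75561787e-03, -7.85754441e-04, -9.76712032e-04,
        6.76487476e-04,  5.04731340e-05,  2.27651835e-04]), 'tau': array([ 8.31432058e-03, -9.37454438e+01,  3.67702514e+00, -4.55049312e+01,
       -4.86243563e-02,  1.66989147e-02,  1.54189604e-05]), 'ee_pos': array([0.28541415, 0.61127724, 0.21584765]), 'orientation': array([ 2.16664997e-01,  9.76245849e-01, -5.62627055e-04, -6.94818363e-05]), 'contact_force': array([ 0.47857519,  0.02443324, -0.03033462]), 'wrist_torque': array([-0.06857414, -0.01915031, -0.02245897]), 'grip_force': 0.0, 'finger_gap': 1.0018824243741926}
```

View pics/a.png

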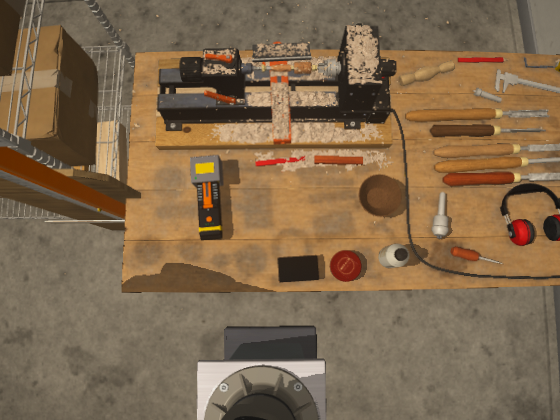

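View pics/b.png

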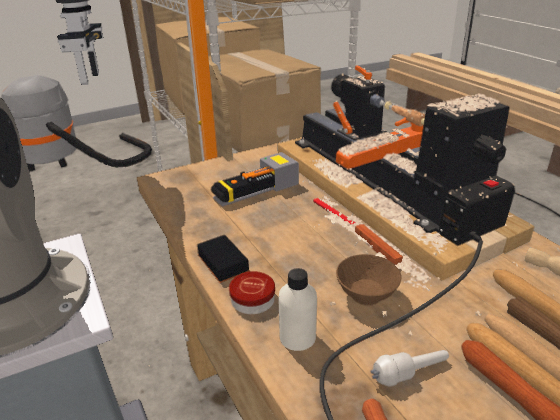

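The top view shows the dock hood at about (206,172), with the light's foot near (211,238), the bowl at (382,196), block (298,268), tin (346,265) and polish (395,257). The side view agrees. I'll zoom in on the light.

```bash
python3 - <<'E'
from h import *
import pickle
a,b=pickle.load(open('s0.pkl','rb'))
c=cv2.resize(a['img'][145:250,170:245],None,fx=5,fy=5,interpolation=cv2.INTER_CUBIC)
d=cv2.resize(b['img'][140:220,200:310],None,fx=3.8,fy=3.8,interpolation=cv2.INTER_CUBIC)
o=np.zeros((600,800,3),np.uint8);o[:525,:375]=c;o[:304,380:380+418]=d;cv2.imwrite('pics/c.png',o)
# dark+yellow mask of the light's strip
m=((a['img'].max(2)<70)|((a['img'][...,2]>200)&(a['img'][...,0]<60))).astype(np.uint8)
for r in range(184,242,4):
    x=np.where(m[r,180:235])[0]+180
    if len(x): print(r,x.min(),x.max(),onz(a,(x.min()-.5,r),.04)[:2].round(4),onz(a,(x.max()+.5,r),.04)[:2].round(4))
h=onz(a,(382,196),.03);print('bowl approx',h, 'block',onz(a,(298,268),.028),'tin',onz(a,(346,265),.031),'pol',onz(a,(395,257),.1))
hs=cv2.cvtColor(a['img'],cv2.COLOR_BGR2HSV)[165:230,345:420]
print(blobs(a,(0,60,20),(25,255,105),500)[:5])
E
```

```text
184 194 222 [0.5913 0.1659] [0.5906 0.0918]
188 204 218 [0.5807 0.14  ] [0.5803 0.1018]
192 200 219 [0.5704 0.15  ] [0.5699 0.0991]
196 202 219 [0.56   0.1446] [0.5596 0.0989]
200 202 219 [0.5497 0.1443] [0.5493 0.0987]
204 198 220 [0.5395 0.1542] [0.539 0.096]
208 198 220 [0.5293 0.154 ] [0.5288 0.0958]
212 199 220 [0.5191 0.1512] [0.5186 0.0956]
216 199 220 [0.5089 0.1509] [0.5085 0.0955]
220 199 221 [0.4988 0.1506] [0.4983 0.0928]
224 199 221 [0.4887 0.1504] [0.4882 0.0926]
228 199 219 [0.4786 0.1502] [0.4782 0.0975]
232 201 221 [0.4685 0.1449] [0.4682 0.0923]
236 200 221 [0.4585 0.1472] [0.4582 0.0922]
bowl approx [ 0.55810573 -0.31517708  0.03      ] block [ 0.37794477 -0.09728529  0.028     ] tin [ 0.38383492 -0.21669159  0.031     ] pol [ 0.39840574 -0.32298679  0.1       ]
[(10468.0, ((69.99998474121094, 121.99998474121094), (139.99996948242188, 193.99996948242188), -0.0)), (7942.5, ((385.4451599121094, 150.57339477539062), (301.32049560546875, 169.52125549316406), 76.30742645263672)), (2332.0, ((213.74359130859375, 71.24342346191406), (110.86077117919922, 54.95640182495117), 0.7440592646598816)), (1870.5, ((186.54962158203125, 277.29400634765625), (127.9512710571289, 28.114118576049805), 3.416588306427002)), (1865.5, ((468.0, 25.0), (50.0, 76.0), 90.0))]
```

View pics/c.png

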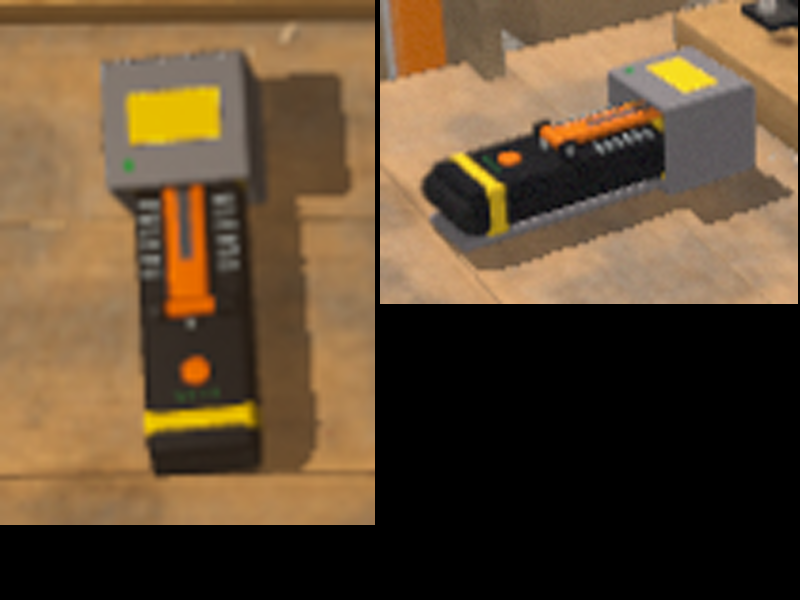

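The zoom shows the hood corners at crop (101,62), (243,52), (250,185), (107,190), the leg's centre line from (184,187) to (190,315), and the orange button at (196,370).

```bash
python3 - <<'E'
from h import *
import pickle
a,b=pickle.load(open('s0.pkl','rb'))
P=lambda x,y,z:onz(a,(x/5+169.6,y/5+144.6),z)[:2]
H=[P(x,y,.062) for x,y in[(101,62),(243,52),(250,185),(107,190)]]
print('hood',np.round(H,4).tolist(),np.mean(H,0))
far=(H[0]+H[1])/2;near=(H[2]+H[3])/2;d=far-near;print(np.linalg.norm(d),np.arctan2(d[1],d[0]));w=H[0]-H[1];print(np.linalg.norm(w),np.arctan2(-w[0],w[1]))
for n,x,y,z in[('leg',184,187,.047),('legbase',190,310,.047),('btn',196,370,.04)]:print(n,P(x,y,z))
g=[(150,470),(138,200)];e=[P(*q,.04) for q in g];print('leftedge',e,np.arctan2(*(e[1]-e[0])[::-1]))
# bowl mask
s=a['img'];sub=cv2.cvtColor(s,cv2.COLOR_BGR2GRAY)
m=np.zeros_like(sub);m[165:230,345:418]=(sub[165:230,345:418]<85)*255
c=max(cv2.findContours(m,0,2)[0],key=cv2.contourArea);print(cv2.fitEllipse(c),cv2.boundingRect(c))
x,y,w,h=cv2.boundingRect(c)
for z in(.048,.03):print([onz(a,q,z)[:2].round(3) for q in((x,y+h/2),(x+w,y+h/2),(x+w/2,y),(x+w/2,y+h))])
# bowl in side view
m=np.zeros_like(sub);g=b['img'];hh=cv2.cvtColor(g,cv2.COLOR_BGR2HSV);print(hh[275,368],hh[285,360],hh[245,330],hh[305,350])
# rim centre in side approx
print('side rim',onz(b,(368,275),.048))
E
```

```text
hood [[0.6562, 0.1727], [0.6605, 0.1008], [0.5917, 0.0959], [0.5899, 0.1675]] [0.62457192 0.13422456]
0.0677362515126263 0.07484256385795898
0.07198180687942325 0.060491529881397096
leg [0.59454473 0.13169856]
legbase [0.53143206 0.12718606]
btn [0.50212235 0.12478178]
leftedge [array([0.45204024, 0.14678639]), array([0.58965673, 0.15636077])] 0.06946092824345879
((387.6579895019531, 196.4639129638672), (50.74986267089844, 57.70608901977539), 126.0041732788086) (359, 165, 51, 65)
[array([ 0.551, -0.252]), array([ 0.55 , -0.382]), array([ 0.635, -0.321]), array([ 0.468, -0.313])]
[array([ 0.555, -0.256]), array([ 0.554, -0.388]), array([ 0.64 , -0.326]), array([ 0.47 , -0.317])]
[ 12 119 114] [ 12 123 131] [ 14 106 197] [ 15 102 117]
side rim [ 0.55412216 -0.30620041  0.048     ]
```

move_arm(motion=[{"translation": [-15, -18, 0]}, {"translation": [-27, -31, 0]}, {"translation": [-27, -31, 0]}, {"translation": [-27, -31, 0]}, {"translation": [-27, -31, 0]}], jaw=90)

```text
invalid input
```

move_arm(motion=[{"translation": [-27, -31, 0]}, {"translation": [-28, -30, 0]}, {"translation": [-31, -16, 0]}, {"translation": [-31, -16, 0]}, {"translation": [-31, -16, 0]}])

```text
invalid input
```

move_arm(motion=[{"translation": [-31, -16, 0]}, {"translation": [-31, -16, 0]}, {"translation": [-31, -16, 0]}, {"translation": [-31, -16, 0]}, {"translation": [-31, -16, 0]}])

```text
invalid input
```

move_arm(motion=[{"translation": [0, 0, 10], "yaw": -0.1}, {"translation": [0, 0, 10], "yaw": -0.1}, {"translation": [0, 0, 10], "yaw": -0.1}, {"translation": [0, 0, 0], "yaw": -0.1}, {"translation": [0, 0, 0], "yaw": -0.1}])

```text
time_s: 0.52
ee_pos: [0.2853, 0.611, 0.1853]
orientation: [-0.034, 0.999, -0.001, -0.0]
contact_force: [0.2, -0.4, -0.1]
finger_gap: 0.999
grip_force: 0.0
```

```bash
python3 - <<'E'
from h import *
s=snap('wrist','w1.png');st=bot.state()
print(st['time_s'],st['ee_pos'],R.from_quat(st['orientation']).as_matrix().round(3).tolist(),s['xyz'])
import pickle;pickle.dump(s,open('w1.pkl','wb'))
E
```

```text
0.5667 [0.28547251 0.61119196 0.18568634] [[-0.997, -0.076, -0.0], [-0.076, 0.997, -0.001], [0.0, -0.001, -1.0]] [0.20250158 0.60571648 0.3529119 ]
```

View pics/w1.png

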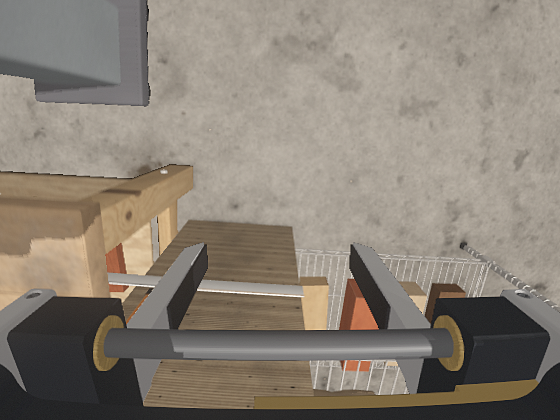

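Each row needs a yaw value, so only the turn ran. The wrist view shows the bench edge at left and nothing in the way. I'll redo the travel with the new tool axes.

move_arm(motion=[{"translation": [-8, -38, 0], "yaw": 0}, {"translation": [-8, -38, 0], "yaw": 0}, {"translation": [-8, -38, 0], "yaw": 0}, {"translation": [-8, -38, 0], "yaw": 0}, {"translation": [-8, -38, 0], "yaw": 0}], jaw=90)

```text
time_s: 0.98
ee_pos: [0.3376, 0.4226, 0.1863]
orientation: [-0.03, 1.0, -0.0, -0.0]
contact_force: [1.0, 0.9, 0.4]
finger_gap: 0.962
grip_force: 0.0
```

move_arm(motion=[{"translation": [-8, -38, 0], "yaw": 0}, {"translation": [-8, -38, 0], "yaw": 0}, {"translation": [-20, -29, 0], "yaw": 0}, {"translation": [-20, -29, 0], "yaw": 0}, {"translation": [-20, -29, 0], "yaw": 0}])

```text
time_s: 1.4
ee_pos: [0.4242, 0.265, 0.1868]
orientation: [-0.03, 1.0, 0.0, 0.0]
contact_force: [0.4, 0.4, -0.9]
finger_gap: 0.956
grip_force: 0.0
```

move_arm(motion=[{"translation": [-20, -29, 0], "yaw": 0}, {"translation": [-20, -29, 0], "yaw": 0}, {"translation": [-20, -29, 0], "yaw": 0}, {"translation": [-20, -29, 0], "yaw": 0}, {"translation": [-15, -20, 0], "yaw": 0}])

```text
time_s: 1.82
ee_pos: [0.5284, 0.1339, 0.1866]
orientation: [-0.029, 1.0, -0.0, 0.0]
contact_force: [-0.8, 0.4, 0.4]
finger_gap: 0.955
grip_force: 0.0
```

```bash
python3 - <<'E'
from h import *
s=snap('wrist','w2.png');st=bot.state()
print(st['time_s'],st['ee_pos'],R.from_quat(st['orientation']).as_matrix().round(3).tolist(),st['joints'].round(2))
print('centre shift tool mm',totool(np.array([.534,.128,.019])-st['ee_pos']))
import pickle;pickle.dump(s,open('w2.pkl','wb'))
E
```

```text
1.8667 [0.53068564 0.13055755 0.1866802 ] [[-0.998, -0.055, 0.002], [-0.055, 0.998, -0.002], [-0.001, -0.002, -1.0]] [-0.55  0.25  0.23  1.94 -0.07  0.96  1.33]
centre shift tool mm [ -2.92665961  -2.45457536 167.68895837]
```

View pics/w2.png

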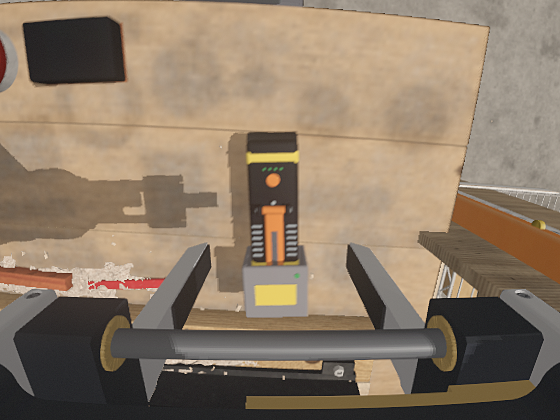

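The wrist view shows the light centred, with its button at (273,180), the leg from (274,208) to (274,250), side edges at about x=248 and 299, and the hood front edge at row 262. I'll check the centre from these.

```bash
python3 - <<'E'
from h import *
import pickle
s=pickle.load(open('w2.pkl','rb'))
for n,q,z in[('btn',(273,180),.04),('bandL',(247,157),.04),('bandR',(299,157),.04),('L',(249.5,240),.04),('R',(299,240),.04),('legbase',(274,208),.047),('legend',(274.5,250),.047),('hoodL',(244,262),.062),('hoodR',(307,262),.062),('hoodfL',(245,317),.062),('hoodfR',(308,317),.062)]:
    print(n,onz(s,q,z)[:2].round(4))
E
```

```text
btn [0.5033 0.1266]
bandL [0.4805 0.098 ]
bandR [0.4773 0.1524]
L [0.5737 0.1037]
R [0.5703 0.1598]
legbase [0.5323 0.1294]
legend [0.5812 0.1327]
hoodL [0.5907 0.1003]
hoodR [0.5865 0.1684]
hoodfL [0.661  0.1031]
hoodfR [0.6565 0.1759]
```

move_arm(motion=[{"translation": [-2, -1, 34], "yaw": -0.015}, {"translation": [0, 0, 38], "yaw": 0}, {"translation": [0, 0, 38], "yaw": 0}, {"translation": [0, 0, 35], "yaw": 0}, {"translation": [0, 0, 22], "yaw": 0}], jaw=85)

```text
time_s: 2.28
ee_pos: [0.5275, 0.1356, 0.0163]
orientation: [-0.038, 0.999, -0.001, -0.001]
contact_force: [0.2, -0.0, 0.3]
finger_gap: 0.907
grip_force: 0.0
```

move_arm(motion=[{"translation": [0, 0, 0], "yaw": 0}, {"translation": [0, 0, 0], "yaw": 0}, {"translation": [0, 0, 0], "yaw": 0}, {"translation": [0, 0, 0], "yaw": 0}, {"translation": [0, 0, 0], "yaw": 0}], jaw=40, squeeze=30)

```text
time_s: 2.7
ee_pos: [0.5295, 0.135, 0.0211]
orientation: [-0.038, 0.999, -0.0, 0.001]
contact_force: [-2.9, -2.4, 6.7]
finger_gap: 0.597
grip_force: 30.1
```

move_arm(motion=[{"translation": [0, 0, 0], "yaw": 0}, {"translation": [0, 0, 0], "yaw": 0}, {"translation": [0, 0, 0], "yaw": 0}, {"translation": [0, 0, 0], "yaw": 0}, {"translation": [0, 0, 0], "yaw": 0}])

```text
time_s: 3.12
ee_pos: [0.5296, 0.135, 0.0211]
orientation: [-0.038, 0.999, -0.0, 0.001]
contact_force: [-2.3, -6.3, 6.4]
finger_gap: 0.598
grip_force: 30.0
```

```bash
python3 - <<'E'
from h import *
st=bot.state();print(st)
E
```

```text
{'time_s': 3.1167, 'joints': array([-0.5091833 ,  0.48369272,  0.17529611,  2.05097816, -0.13964495,
        0.61664548,  1.40739288]), 'joint_velocities': array([-0.00059947, -0.00100303,  0.00121482,  0.00071324, -0.00014453,
        0.00104234, -0.00015705]), 'tau': array([ -3.79077762, -80.61720371,   1.78416699, -31.24744892,
        -1.05046738,  -1.36621781,   0.46187008]), 'ee_pos': array([0.52957246, 0.13497219, 0.02112164]), 'orientation': array([-3.80782482e-02,  9.99274530e-01, -1.03124698e-04,  6.70227926e-04]), 'contact_force': array([-2.26420735, -6.30464831,  6.37270648]), 'wrist_torque': array([-1.92188904,  0.48347484, -0.41214797]), 'grip_force': 30.04943311214447, 'finger_gap': 0.5978651396105622}
```

Gripped. The force of about 6 N means my target sits slightly to +y and low, so I'll correct that while drawing straight out along tool +x.

move_arm(motion=[{"translation": [0, -2, -2], "yaw": 0}, {"translation": [0, -2, -2], "yaw": 0}, {"translation": [0, 0, 0], "yaw": 0}, {"translation": [3, 0, 0], "yaw": 0}, {"translation": [5, 0, 0], "yaw": 0}])

```text
time_s: 3.53
ee_pos: [0.5215, 0.1316, 0.0237]
orientation: [-0.039, 0.999, 0.0, 0.0]
contact_force: [-0.6, -0.2, -5.9]
finger_gap: 0.597
grip_force: 29.8
```

move_arm(motion=[{"translation": [6, 0, 0], "yaw": 0}, {"translation": [6, 0, 0], "yaw": 0}, {"translation": [6, 0, 0], "yaw": 0}, {"translation": [6, 0, 0], "yaw": 0}, {"translation": [6, 0, 0], "yaw": 0}])

```text
time_s: 3.95
ee_pos: [0.4907, 0.129, 0.0235]
orientation: [-0.039, 0.999, -0.0, -0.0]
contact_force: [0.1, -0.2, -5.8]
finger_gap: 0.593
grip_force: 29.8
```

```bash
python3 - <<'E'
from h import *
st=bot.state();print(st['ee_pos'],st['contact_force'],st['wrist_torque'],st['grip_force'],st['orientation'])
E
```

```text
[0.49071332 0.12902049 0.02347459] [ 0.13988532 -0.22419957 -5.80611179] [ 0.07813413  0.00924353 -0.01013651] 29.828239381313324 [-3.90997761e-02  9.99235308e-01 -1.06592154e-05 -7.91892311e-05]
```

move_arm(motion=[{"translation": [8, 0, 0], "yaw": 0}, {"translation": [9, 0, 0], "yaw": 0}, {"translation": [9, 0, 0], "yaw": 0}, {"translation": [9, 0, 0], "yaw": 0}, {"translation": [5, 0, 0], "yaw": 0}])

```text
time_s: 4.37
ee_pos: [0.45, 0.1257, 0.0234]
orientation: [-0.039, 0.999, -0.0, -0.0]
contact_force: [-1.0, -0.3, -5.8]
finger_gap: 0.594
grip_force: 29.8
```

move_arm(motion=[{"translation": [0, 0, -10], "yaw": 0}, {"translation": [0, 0, -18], "yaw": 0}, {"translation": [0, 0, -20], "yaw": 0}, {"translation": [0, 0, -20], "yaw": 0}, {"translation": [0, 0, -12], "yaw": 0}])

```text
time_s: 4.78
ee_pos: [0.4526, 0.1261, 0.1061]
orientation: [-0.039, 0.999, 0.0, 0.001]
contact_force: [1.2, 0.2, -6.1]
finger_gap: 0.597
grip_force: 29.8
```

move_arm(motion=[{"translation": [0, 0, 0], "yaw": 0.09}, {"translation": [0, 0, 0], "yaw": 0.11}, {"translation": [0, 0, 0], "yaw": 0.11}, {"translation": [0, 0, 0], "yaw": 0.11}, {"translation": [0, 0, 0], "yaw": 0.11}])

```text
time_s: 5.2
ee_pos: [0.452, 0.126, 0.1044]
orientation: [0.227, 0.974, 0.0, 0.0]
contact_force: [-0.5, -0.4, -6.3]
finger_gap: 0.595
grip_force: 29.8
```

move_arm(motion=[{"translation": [0, 0, 0], "yaw": 0.11}, {"translation": [0, 0, 0], "yaw": 0.11}, {"translation": [0, 0, 0], "yaw": 0.11}, {"translation": [0, 0, 0], "yaw": 0.11}, {"translation": [0, 0, 0], "yaw": 0.11}])

```text
time_s: 5.62
ee_pos: [0.452, 0.126, 0.1043]
orientation: [0.483, 0.876, 0.0, 0.0]
contact_force: [0.7, -0.1, -5.4]
finger_gap: 0.597
grip_force: 29.8
```

move_arm(motion=[{"translation": [0, 0, 0], "yaw": 0.11}, {"translation": [0, 0, 0], "yaw": 0.11}, {"translation": [0, 0, 0], "yaw": 0.11}, {"translation": [0, 0, 0], "yaw": 0.11}, {"translation": [0, 0, 0], "yaw": 0.11}])

```text
time_s: 6.03
ee_pos: [0.4519, 0.1261, 0.1043]
orientation: [0.702, 0.712, 0.0, -0.0]
contact_force: [-1.1, 0.3, -5.3]
finger_gap: 0.601
grip_force: 29.8
```

```bash
python3 - <<'E'
from h import *
st=bot.state();p=st['ee_pos'];print(p,st['contact_force'],st['orientation'],st['joints'].round(2))
print(totool(np.array([.545,.0,p[2]])-p)); m=R.from_quat(st['orientation']).as_matrix();print(-np.arctan2(1,0), np.arctan2(-m[1,0],-m[0,0]))
E
```

```text
[0.45194024 0.12609357 0.10430101] [-1.08902822  0.31525817 -5.3280243 ] [ 7.02338789e-01  7.11842678e-01  4.72239533e-04 -5.99289445e-05] [-0.87  0.26  0.53  2.19 -0.2   0.74 -0.19]
[-1.27332910e+02  9.13566392e+01 -4.15991524e-02]
-1.5707963267948966 -1.5573554759387702
```

move_arm(motion=[{"translation": [-18, 13, 0], "yaw": 0.013}, {"translation": [-30, 22, 0], "yaw": 0}, {"translation": [-30, 22, 0], "yaw": 0}, {"translation": [-30, 22, 0], "yaw": 0}, {"translation": [-19, 13, 0], "yaw": 0}])

```text
time_s: 6.45
ee_pos: [0.5468, -0.0034, 0.1046]
orientation: [0.706, 0.709, 0.001, 0.001]
contact_force: [0.4, 0.0, -6.2]
finger_gap: 0.596
grip_force: 29.8
```

move_arm(motion=[{"translation": [0, 0, 12], "yaw": 0}, {"translation": [0, 0, 20], "yaw": 0}, {"translation": [0, 0, 20], "yaw": 0}, {"translation": [0, 0, 18], "yaw": 0}, {"translation": [0, 0, 10], "yaw": 0}])

```text
time_s: 6.87
ee_pos: [0.5441, -0.0002, 0.0224]
orientation: [0.705, 0.709, -0.0, -0.0]
contact_force: [-1.1, 0.3, -6.3]
finger_gap: 0.597
grip_force: 29.8
```

move_arm(motion=[{"translation": [0, 0, 2], "yaw": 0}, {"translation": [0, 0, 2], "yaw": 0}, {"translation": [0, 0, 2], "yaw": 0}, {"translation": [0, 0, 1], "yaw": 0}, {"translation": [0, 0, 0], "yaw": 0}])

```text
time_s: 7.28
ee_pos: [0.545, -0.0002, 0.017]
orientation: [0.705, 0.709, 0.0, 0.0]
contact_force: [0.8, -0.1, -5.4]
finger_gap: 0.591
grip_force: 29.8
```

Not down yet, so I'll creep down.

move_arm(motion=[{"translation": [0, 0, 1], "yaw": 0}, {"translation": [0, 0, 1], "yaw": 0}, {"translation": [0, 0, 1], "yaw": 0}, {"translation": [0, 0, 0], "yaw": 0}, {"translation": [0, 0, 0], "yaw": 0}])

```text
time_s: 7.7
ee_pos: [0.5449, -0.0002, 0.0148]
orientation: [0.705, 0.709, 0.001, -0.0]
contact_force: [-7.2, 0.6, 23.1]
finger_gap: 0.593
grip_force: 30.0
```

move_arm(motion=[{"translation": [0, 0, -1], "yaw": 0}, {"translation": [0, 0, -0.3], "yaw": 0}, {"translation": [0, 0, 0], "yaw": 0}, {"translation": [0, 0, 0], "yaw": 0}, {"translation": [0, 0, 0], "yaw": 0}], squeeze=10)

```text
time_s: 8.12
ee_pos: [0.5446, -0.0003, 0.0148]
orientation: [0.705, 0.709, 0.0, -0.0]
contact_force: [-0.6, 0.2, -0.6]
finger_gap: 0.597
grip_force: 9.9
```

move_arm(motion=[{"translation": [0, 0, 0], "yaw": 0}, {"translation": [0, 0, 0], "yaw": 0}, {"translation": [0, 0, 0], "yaw": 0}, {"translation": [0, 0, 0], "yaw": 0}, {"translation": [0, 0, 0], "yaw": 0}], jaw=80)

```text
time_s: 8.53
ee_pos: [0.5447, -0.0004, 0.0148]
orientation: [0.705, 0.709, 0.0, 0.0]
contact_force: [-0.4, 0.7, 0.4]
finger_gap: 0.851
grip_force: 0.0
```

move_arm(motion=[{"translation": [0, 0, -15], "yaw": 0}, {"translation": [0, 0, -30], "yaw": 0}, {"translation": [0, 0, -35], "yaw": 0}, {"translation": [0, 0, -35], "yaw": 0}, {"translation": [0, 0, -25], "yaw": 0}])

```text
time_s: 8.95
ee_pos: [0.545, -0.0007, 0.1574]
orientation: [0.705, 0.709, 0.001, 0.001]
contact_force: [-0.1, -0.3, -0.2]
finger_gap: 0.851
grip_force: 0.0
```

```bash
python3 - <<'E'
from h import *
import pickle
w=snap('wrist');t=snap('top');st=bot.state();print(st['time_s'],st['ee_pos'],st['orientation'])
pickle.dump((w,t),open('s3.pkl','wb'))
o=np.zeros((600,800,3),np.uint8);o[:420,:560]=w['img'];o[420:600,560:800]=cv2.resize(t['img'][150:240,230:350],None,fx=2,fy=2);cv2.imwrite('pics/d.png',o)
E
```

```text
9.05 [ 5.46696040e-01 -3.29124475e-04  1.58707557e-01] [0.70508042 0.70912081 0.00266787 0.00146962]
```

View pics/d.png

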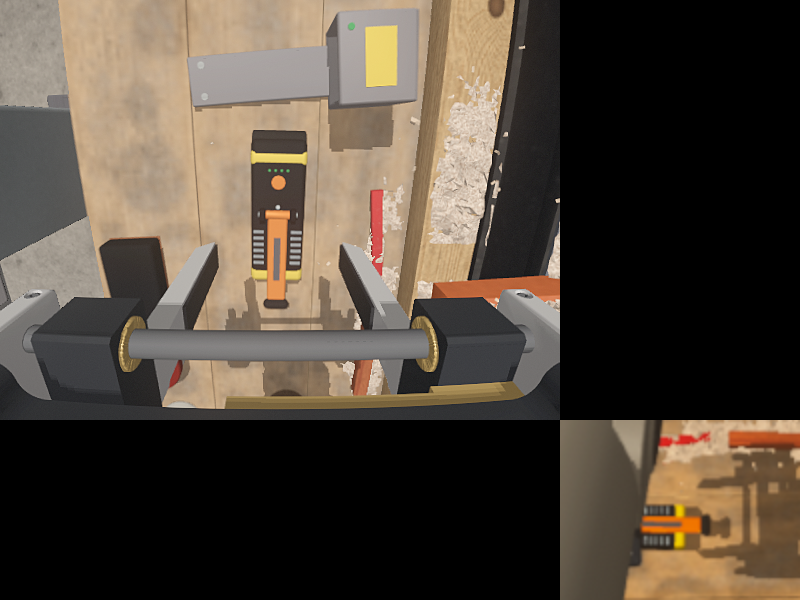

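The wrist view shows the light lying lens-down with its button at (278,183), the leg tip roll at (276,303) and the side edges at about 251 and 307. Next, the tip position and the bowl.

```bash
python3 - <<'E'
from h import *
import pickle
w,t=pickle.load(open('s3.pkl','rb'));st=bot.state()
for n,q,z in[('btn',(278.5,183),.034),('bandL',(251,157),.034),('bandR',(307,158),.034),('headbandL',(252,274),.034),('headbandR',(302,275),.034),('hinge',(278,214),.041),('tip',(276,303),.043),('tipL',(264,303),.04),('tipR',(289,303),.04),('foot',(279,132),.02)]:
    print(n,onz(w,q,z)[:2].round(4))
print('top tip',onz(t,(230+(713-560)/2,150+(525-420)/2),.04)[:2])
print(R.from_quat(st['orientation']).as_matrix().round(3).tolist())
E
```

```text
btn [0.5456 0.0258]
bandL [0.5187 0.0513]
bandR [0.5731 0.0507]
headbandL [ 0.5173 -0.0752]
headbandR [ 0.572  -0.0761]
hinge [ 0.5453 -0.0043]
tip [ 0.5437 -0.1058]
tipL [ 0.5304 -0.1079]
tipR [ 0.5582 -0.1078]
foot [0.5458 0.0747]
top tip [ 0.54096213 -0.12055321]
[[-0.006, 1.0, 0.006], [1.0, 0.006, 0.002], [0.002, 0.006, -1.0]]
```

move_arm(motion=[{"translation": [-15, 0, 0], "yaw": 0}, {"translation": [-27, 0, 0], "yaw": 0}, {"translation": [-27, 0, 0], "yaw": 0}, {"translation": [-25, 0, 15], "yaw": 0}, {"translation": [-13, 0, 20], "yaw": 0}], jaw=50)

```text
time_s: 9.47
ee_pos: [0.5457, -0.1104, 0.1203]
orientation: [0.706, 0.708, 0.001, 0.001]
contact_force: [0.3, 0.6, -0.6]
finger_gap: 0.552
grip_force: 0.0
```

move_arm(motion=[{"translation": [0, 0, 20], "yaw": 0}, {"translation": [0, 0, 20], "yaw": 0}, {"translation": [0, 0, 20], "yaw": 0}, {"translation": [0, 0, 18], "yaw": 0}, {"translation": [0, 0, 10], "yaw": 0}])

```text
time_s: 9.88
ee_pos: [0.5439, -0.1073, 0.0294]
orientation: [0.705, 0.709, -0.001, -0.001]
contact_force: [-0.5, -0.2, 0.1]
finger_gap: 0.536
grip_force: 0.0
```

```bash
python3 - <<'E'
from h import *
st=bot.state();print(st['time_s'],st['ee_pos'],st['orientation'],st['finger_gap'])
print(totool(np.array([.5447,-.108,.0305])-st['ee_pos']))
E
```

```text
9.8833 [ 0.5439377  -0.10730833  0.02944845] [ 0.70506726  0.70913913 -0.00100489 -0.00091574] 0.5358470044773933
[-0.69616891  0.75544494 -1.05352368]
```

Good. I'll pinch lightly across the roll.

move_arm(motion=[{"translation": [0, 0, 0], "yaw": 0}, {"translation": [0, 0, 0], "yaw": 0}, {"translation": [0, 0, 0], "yaw": 0}, {"translation": [0, 0, 0], "yaw": 0}, {"translation": [0, 0, 0], "yaw": 0}], jaw=15, squeeze=10)

```text
time_s: 10.3
ee_pos: [0.5457, -0.1075, 0.0326]
orientation: [0.705, 0.709, 0.0, 0.0]
contact_force: [-0.2, -0.9, 0.4]
finger_gap: 0.284
grip_force: 10.0
```

```bash
python3 - <<'E'
from h import *
st=bot.state();p=st['ee_pos'];print(p,st['finger_gap'],st['grip_force'],st['contact_force'])
# arc: hinge y, tip radius .103; tool x=+y, tool z=down
q=np.r_[0,.05,.12,.2+np.arange(0,18)*.12];q=np.r_[q[q<2.2],2.22]
y=-.103*np.cos(q);z=.103*np.sin(q)
print(len(q)-1);print(np.c_[q[1:],np.diff(y)*1000,-np.diff(z)*1000].round(1).tolist())
E
```

```text
[ 0.54566899 -0.10747879  0.03264712] 0.28402208775009463 10.00007539987564 [-0.20625334 -0.89523927  0.44409649]
20
[[0.0, 0.1, -5.1], [0.1, 0.6, -7.2], [0.2, 1.3, -8.1], [0.3, 3.2, -11.9], [0.4, 4.6, -11.5], [0.6, 5.9, -10.8], [0.7, 7.2, -10.1], [0.8, 8.3, -9.1], [0.9, 9.4, -8.1], [1.0, 10.3, -6.9], [1.2, 11.0, -5.6], [1.3, 11.6, -4.2], [1.4, 12.0, -2.8], [1.5, 12.3, -1.4], [1.6, 12.4, 0.1], [1.8, 12.2, 1.6], [1.9, 12.0, 3.0], [2.0, 11.5, 4.5], [2.1, 10.9, 5.8], [2.2, 8.5, 5.8]]
```

move_arm(motion=[{"translation": [0, 0, -5], "yaw": 0}, {"translation": [1, 0, -7], "yaw": 0}, {"translation": [1, 0, -8], "yaw": 0}, {"translation": [3, 0, -12], "yaw": 0}, {"translation": [5, 0, -11.5], "yaw": 0}])

```text
time_s: 10.72
ee_pos: [0.5451, -0.0974, 0.0767]
orientation: [0.705, 0.709, -0.0, 0.0]
contact_force: [-0.2, -1.3, -1.7]
finger_gap: 0.282
grip_force: 10.0
```

move_arm(motion=[{"translation": [6, 0, -11], "yaw": 0}, {"translation": [7, 0, -10], "yaw": 0}, {"translation": [8, 0, -9], "yaw": 0}, {"translation": [9.5, 0, -8], "yaw": 0}, {"translation": [10.5, 0, -7], "yaw": 0}])

```text
time_s: 11.13
ee_pos: [0.5451, -0.0557, 0.1215]
orientation: [0.705, 0.709, 0.0, 0.0]
contact_force: [-0.8, -1.8, 0.5]
finger_gap: 0.284
grip_force: 10.0
```

```bash
python3 - <<'E'
from h import *
st=bot.state();p=st['ee_pos'];print(p,st['finger_gap'],st['grip_force'],st['contact_force'])
d=p+[0,.0045,-.0305];print(np.hypot(d[1],d[2]),np.arctan2(d[2],-d[1]))
s=snap('side');cv2.imwrite('pics/e.png',cv2.resize(s['img'][100:340,150:450],None,fx=2,fy=2))
E
```

```text
[ 0.54506614 -0.05566928  0.12150387] 0.284448477662825 9.999766945838928 [-0.82442079 -1.83947213  0.49924194]
0.10440306356199296 1.0585771317227708
```

View pics/e.png

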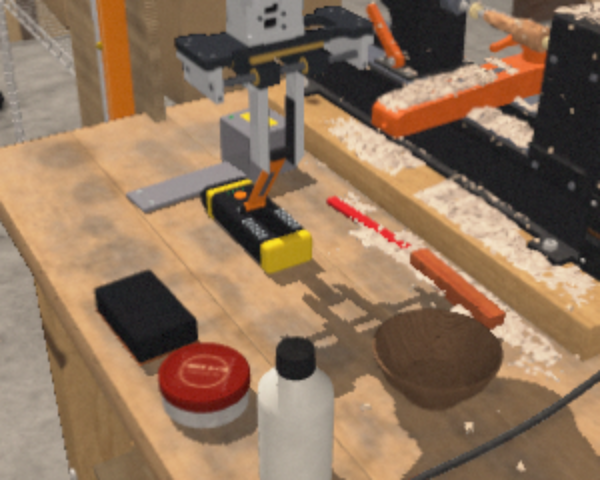

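The side view shows the leg following the pinched tip, raised to about 60° near (265,185), with the light flat on the bench. I'll carry on round the arc.

move_arm(motion=[{"translation": [11, 0, -5.5], "yaw": 0}, {"translation": [11.5, 0, -4], "yaw": 0}, {"translation": [12, 0, -3], "yaw": 0}, {"translation": [12, 0, -1.5], "yaw": 0}, {"translation": [12.5, 0, 0], "yaw": 0}])

```text
time_s: 11.6
ee_pos: [0.5449, 0.0033, 0.1352]
orientation: [0.705, 0.709, 0.0, 0.0]
contact_force: [0.1, -0.9, -0.4]
finger_gap: 0.205
grip_force: 0.0
```

move_arm(motion=[{"translation": [12, 0, 1.5], "yaw": 0}, {"translation": [12, 0, 3], "yaw": 0}, {"translation": [11.5, 0, 4.5], "yaw": 0}, {"translation": [11, 0, 6], "yaw": 0}, {"translation": [8, 0, 5.5], "yaw": 0}])

```text
time_s: 12.02
ee_pos: [0.544, 0.0588, 0.1129]
orientation: [0.705, 0.71, -0.0, -0.0]
contact_force: [0.4, -0.2, 0.2]
finger_gap: 0.16
grip_force: 0.0
```

```bash
python3 - <<'E'
from h import *
st=bot.state();p=st['ee_pos'];print(p,st['finger_gap'],st['grip_force'],st['contact_force'])
d=p+[0,.0045,-.0305];print(np.hypot(d[1],d[2]),np.arctan2(d[2],-d[1]))
E
```

```text
[0.54395744 0.05875878 0.11285825] 0.16006703884169737 0.0 [ 0.43032593 -0.18615515  0.20347928]
0.10384870652740627 2.2257766585704077
```

The leg slipped out of the pinch. I'll look.

```bash
python3 - <<'E'
from h import *
import pickle
s=snap('side');w=snap('wrist');pickle.dump((s,w),open('s4.pkl','wb'))
o=np.zeros((420,760,3),np.uint8);o[:,:560]=w['img'];o[:200,560:]=cv2.resize(s['img'][160:260,230:330],None,fx=2,fy=2);cv2.imwrite('pics/f.png',o)
E
```

```text
(no output)
```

View pics/f.png

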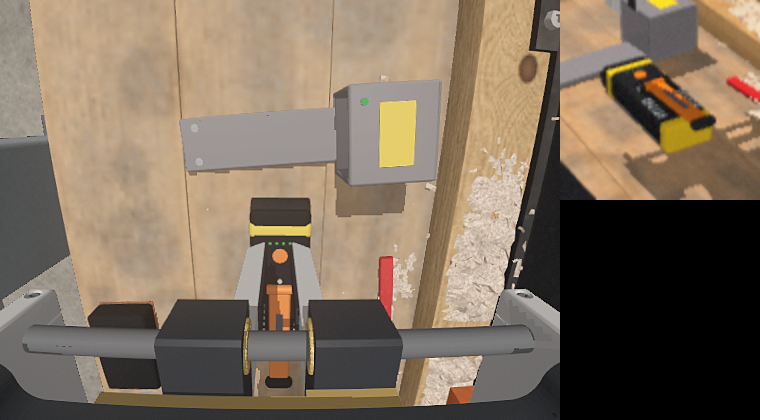

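The spring threw the leg back to folded, with the light undisturbed (button at (280,256), tip at (279,382)). I'll retry with a firmer pinch and smaller, monitored steps.

```bash
python3 - <<'E'
from h import *
import pickle
s,w=pickle.load(open('s4.pkl','rb'))
for n,q,z in[('btn',(280,256),.034),('bandL',(249.5,231),.034),('bandR',(311,230),.034),('hinge',(279,289),.041),('tip',(279,382),.043)]:
    print(n,onz(w,q,z)[:2].round(4))
st=bot.state();print(totool(np.array([.545,-.108,.0305])-st['ee_pos']))
E
```

```text
btn [0.5455 0.0285]
bandL [0.5184 0.0523]
bandR [0.5725 0.0537]
hinge [ 0.5449 -0.0012]
tip [ 0.546 -0.11 ]
[-166.60593765    0.29132199   82.01465788]
```

move_arm(motion=[{"translation": [-10, 0, -30], "yaw": 0}, {"translation": [-35, 0, -10], "yaw": 0}, {"translation": [-38, 0, 0], "yaw": 0}, {"translation": [-38, 0, 0], "yaw": 0}, {"translation": [-38, 0, 0], "yaw": 0}], jaw=50)

```text
time_s: 12.53
ee_pos: [0.5449, -0.104, 0.1541]
orientation: [0.705, 0.709, 0.0, 0.0]
contact_force: [1.4, 0.3, -0.0]
finger_gap: 0.478
grip_force: 0.0
```

move_arm(motion=[{"translation": [-8, 1, 18], "yaw": 0}, {"translation": [0, 0, 30], "yaw": 0}, {"translation": [0, 0, 30], "yaw": 0}, {"translation": [0, 0, 25], "yaw": 0}, {"translation": [0, 0, 15], "yaw": 0}])

```text
time_s: 12.95
ee_pos: [0.5448, -0.1106, 0.0332]
orientation: [0.705, 0.709, -0.001, -0.001]
contact_force: [-0.6, 0.3, 0.9]
finger_gap: 0.532
grip_force: 0.0
```

```bash
python3 - <<'E'
from h import *
st=bot.state();print(st['ee_pos'],totool(np.array([.545,-.108,.0305])-st['ee_pos']))
E
```

```text
[ 0.54479271 -0.1105935   0.03322886] [2.59355769 0.22717503 2.72722731]
```

move_arm(motion=[{"translation": [3, 0, 4], "yaw": 0}, {"translation": [0, 0, 1], "yaw": 0}, {"translation": [0, 0, 0], "yaw": 0}, {"translation": [0, 0, 0], "yaw": 0}, {"translation": [0, 0, 0], "yaw": 0}])

```text
time_s: 13.37
ee_pos: [0.547, -0.107, 0.0319]
orientation: [0.705, 0.709, 0.001, 0.001]
contact_force: [-0.6, -0.2, 0.0]
finger_gap: 0.532
grip_force: 0.0
```

move_arm(motion=[{"translation": [0, 0, 0], "yaw": 0}, {"translation": [0, 0, 0], "yaw": 0}, {"translation": [0, 0, 0], "yaw": 0}, {"translation": [0, 0, 0], "yaw": 0}, {"translation": [0, 0, 0], "yaw": 0}], jaw=15, squeeze=40)

```text
time_s: 13.78
ee_pos: [0.5462, -0.1068, 0.0308]
orientation: [0.705, 0.709, -0.0, 0.0]
contact_force: [0.2, 0.5, -0.8]
finger_gap: 0.273
grip_force: 40.0
```

move_arm(motion=[{"translation": [0, 0, -5], "yaw": 0}, {"translation": [1, 0, -7], "yaw": 0}, {"translation": [1, 0, -8], "yaw": 0}, {"translation": [3, 0, -12], "yaw": 0}, {"translation": [5, 0, -11.5], "yaw": 0}])

```text
time_s: 14.2
ee_pos: [0.546, -0.097, 0.0755]
orientation: [0.705, 0.709, -0.0, -0.0]
contact_force: [-0.1, 1.5, -3.6]
finger_gap: 0.269
grip_force: 40.0
```

```bash
python3 - <<'E'
from h import *
st=bot.state();p=st['ee_pos'];print(p,st['finger_gap'],st['grip_force'],st['contact_force'],st['wrist_torque'])
d=p+[0,.0045,-.0305];print(np.hypot(d[1],d[2]),np.arctan2(d[2],-d[1]))
E
```

```text
[ 0.5459727  -0.09696567  0.0755375 ] 0.268787961999199 39.99890863895416 [-0.14178061  1.5234495  -3.55025706] [0.15397306 0.14016892 0.07769492]
0.10285074957593104 0.45325234016938865
```

move_arm(motion=[{"translation": [6, 0, -11], "yaw": 0}, {"translation": [7, 0, -10], "yaw": 0}, {"translation": [8, 0, -9], "yaw": 0}, {"translation": [9.5, 0, -8], "yaw": 0}, {"translation": [10.5, 0, -7], "yaw": 0}])

```text
time_s: 14.62
ee_pos: [0.5462, -0.0554, 0.1206]
orientation: [0.705, 0.709, 0.0, 0.001]
contact_force: [1.3, -3.1, -1.6]
finger_gap: 0.272
grip_force: 40.0
```

```bash
python3 - <<'E'
from h import *
st=bot.state();p=st['ee_pos'];print(p,st['finger_gap'],st['grip_force'],st['contact_force'],st['wrist_torque'])
d=p+[0,.0045,-.0305];print(np.hypot(d[1],d[2]),np.arctan2(d[2],-d[1]))
w=snap('wrist');cv2.imwrite('pics/g.png',w['img'][180:400,130:430])
E
```

```text
[ 0.54619172 -0.05539801  0.12063619] 0.27235955729496214 39.99949514865875 [ 1.29936964 -3.11080201 -1.6019363 ] [-0.75630773 -0.0681024  -0.02181537]
0.1035139587786298 1.0567531759885462
```

View pics/g.png

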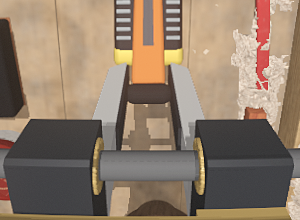

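The tip shows between the fingertips at about full-image (278,273). I'll check which leg angle that ray gives.

```bash
python3 - <<'E'
from h import *
w=snap('wrist')
o,d=ray(w,(278,274))
h=np.array([.5455,-.0045,.0385])
t=np.linspace(.05,.5,4000);P=o+t[:,None]*d;r=np.hypot(P[:,1]-h[1],P[:,2]-h[2])
for i in np.where(np.diff(np.sign(r-.103)))[0]: print(P[i],np.arctan2(P[i,2]-h[2],-(P[i,1]-h[1])))
print('min r',r.min(),P[r.argmin()])
st=bot.state();print(st['ee_pos'],st['finger_gap'],st['contact_force'])
E
```

```text
[ 0.54698287 -0.05769148  0.12670346] 1.0281339923314488
[ 0.54750352 -0.10741998  0.03475167] -0.03640377334832174
min r 0.08874607468042242 [ 0.54724348 -0.08258249  0.08067807]
[ 0.54670959 -0.05388716  0.12064731] 0.2706681480805317 [ 0.37714019 -1.26534316 -3.63993028]
```

The tip is held at 1.03 rad, consistent with the gripper, so I'll continue slowly.

move_arm(motion=[{"translation": [5.5, 0, -3], "yaw": 0}, {"translation": [5.5, 0, -2.5], "yaw": 0}, {"translation": [6, 0, -2], "yaw": 0}, {"translation": [6, 0, -2], "yaw": 0}, {"translation": [6, 0, -1.5], "yaw": 0}], squeeze=50)

```text
time_s: 15.13
ee_pos: [0.5456, -0.0264, 0.1303]
orientation: [0.705, 0.709, -0.0, -0.0]
contact_force: [0.1, -2.5, -1.9]
finger_gap: 0.27
grip_force: 50.0
```

move_arm(motion=[{"translation": [6, 0, -1], "yaw": 0}, {"translation": [6, 0, -1], "yaw": 0}, {"translation": [6, 0, -0.5], "yaw": 0}, {"translation": [6, 0, 0], "yaw": 0}, {"translation": [6, 0, 0], "yaw": 0}])

```text
time_s: 15.55
ee_pos: [0.5462, 0.0029, 0.1333]
orientation: [0.705, 0.709, 0.0, 0.001]
contact_force: [0.6, -4.0, 0.8]
finger_gap: 0.269
grip_force: 50.0
```

```bash
python3 - <<'E'
from h import *
st=bot.state();p=st['ee_pos'];print(p,st['finger_gap'],st['grip_force'],st['contact_force'],st['wrist_torque'])
d=p+[0,.0045,-.0305];print(np.hypot(d[1],d[2]),np.arctan2(d[2],-d[1]))
E
```

```text
[0.54617377 0.00294955 0.13331393] 0.26891807301268794 50.00066578388214 [ 0.57209992 -4.00392903  0.8040677 ] [-1.3528971  -0.19971766 -0.00952864]
0.10308345865745583 1.6431265157585766
```

move_arm(motion=[{"translation": [6, 0, 0.5], "yaw": 0}, {"translation": [6, 0, 1], "yaw": 0}, {"translation": [6, 0, 1.5], "yaw": 0}, {"translation": [6, 0, 2], "yaw": 0}, {"translation": [6, 0, 2], "yaw": 0}])

```text
time_s: 15.97
ee_pos: [0.5452, 0.0329, 0.1256]
orientation: [0.705, 0.709, -0.001, 0.0]
contact_force: [2.4, -8.0, 25.4]
finger_gap: 0.187
grip_force: 50.8
```

move_arm(motion=[{"translation": [6, 0, 2.5], "yaw": 0}, {"translation": [6, 0, 3], "yaw": 0}, {"translation": [6, 0, 3.5], "yaw": 0}, {"translation": [5, 0, 3], "yaw": 0}, {"translation": [2, 0, 1], "yaw": 0}])

```text
time_s: 16.38
ee_pos: [0.5446, 0.0595, 0.1119]
orientation: [0.705, 0.71, -0.0, -0.0]
contact_force: [-0.5, 0.9, 0.4]
finger_gap: 0.16
grip_force: 0.0
```

```bash
python3 - <<'E'
from h import *
st=bot.state();p=st['ee_pos'];print(p,st['finger_gap'],st['grip_force'],st['contact_force'],st['wrist_torque'])
d=p+[0,.0045,-.0305];print(np.hypot(d[1],d[2]),np.arctan2(d[2],-d[1]))
E
```

```text
[0.5446345  0.05945975 0.11192425] 0.16029518565852743 0.0 [-0.52609812  0.90443844  0.3884932 ] [-0.05777736  0.07920049  0.02403846]
0.10354109539736642 2.236640648162415
```

The leg left the pinch again, this time past dead centre. I'll find it numerically with orange pixels projected onto the leg's mid-plane.

```bash
cat >> h.py <<'E'
def onx(s,uv,x):
    o,d=ray(s,uv); return o+d*(x-o[0])/d[0]
def orange(s,x0=.545,box=(-.2,.12,.0,.2)):
    hs=cv2.cvtColor(s['img'],cv2.COLOR_BGR2HSV);m=cv2.inRange(hs,(6,170,90),(18,255,255))
    ys,xs=np.where(m>0);Q=[]
    for u,v in zip(xs,ys):
        q=onx(s,(u,v),x0)
        if box[0]<q[1]<box[1] and box[2]<q[2]<box[3] and 180<u<340 and 120<v<280:Q.append((u,v,q[1],q[2]))
    return np.array(Q)
E
python3 - <<'E'
from h import *
import pickle
old,_=pickle.load(open('s4.pkl','rb'));new=snap('side')
for s in(old,new):
    Q=orange(s);print(len(Q))
    for z in np.arange(0,.16,.02):
        k=(Q[:,3]>=z)&(Q[:,3]<z+.02)
        if k.any():print(z.round(2),k.sum(),Q[k].min(0).round(3),Q[k].max(0).round(3))
E
```

```text
245
0.02 130 [ 2.67e+02  1.95e+02 -8.50e-02  2.20e-02] [2.96e+02 2.20e+02 4.40e-02 4.00e-02]
0.04 115 [ 2.70e+02  1.95e+02 -1.08e-01  4.00e-02] [3.02e+02 2.19e+02 2.80e-02 5.80e-02]
231
0.02 65 [ 2.58e+02  1.87e+02 -1.80e-02  2.70e-02] [2.80e+02 2.05e+02 8.90e-02 4.00e-02]
0.04 132 [ 2.62e+02  1.87e+02 -7.30e-02  4.00e-02] [2.93e+02 2.10e+02 6.70e-02 6.00e-02]
0.06 34 [ 2.73e+02  1.90e+02 -8.10e-02  6.00e-02] [2.95e+02 2.07e+02 1.30e-02 6.90e-02]
```

The leg is folded again and the light seems to have slid about 2 to 3 cm to +y: the hard pinch added turning friction that dragged it. I'll re-measure it from above.

move_arm(motion=[{"translation": [0, 0, -20], "yaw": 0}, {"translation": [-10, 0, -25], "yaw": 0}, {"translation": [-15, 0, 0], "yaw": 0}, {"translation": [-10, 0, 0], "yaw": 0}, {"translation": [0, 0, 0], "yaw": 0}], jaw=80)

```text
time_s: 16.85
ee_pos: [0.5451, 0.021, 0.1577]
orientation: [0.706, 0.708, -0.0, 0.0]
contact_force: [-0.6, -0.3, 0.0]
finger_gap: 0.482
grip_force: 0.0
```

```bash
cat >> h.py <<'E'
def light(w):
    hs=cv2.cvtColor(w['img'],cv2.COLOR_BGR2HSV);hs[:, :200]=0;hs[:,360:]=0
    for n,lo,hi in(('or',(6,150,120),(19,255,255)),('ye',(20,120,120),(34,255,255))):
        m=cv2.inRange(hs,lo,hi)
        for c in sorted(cv2.findContours(m,0,2)[0],key=lambda c:-cv2.contourArea(c))[:4]:
            if cv2.contourArea(c)<25:continue
            r=cv2.boundingRect(c);M=cv2.moments(c);u,v=M['m10']/M['m00'],M['m01']/M['m00']
            z=.034
            print(n,cv2.contourArea(c),r,onz(w,(u,v),z)[:2].round(4),'ang',[onz(w,(r[0]+r[2]/2,e),.04)[:2].round(3).tolist() for e in(r[1],r[1]+r[3])])
E
python3 - <<'E'
from h import *
import pickle
o,_=pickle.load(open('s3.pkl','rb'));light(o);print()
w=snap('wrist','w5.png');light(w);print(bot.state()['ee_pos'])
pickle.dump(w,open('w5.pkl','wb'))
E
```

```text
or 1674.0 (265, 210, 25, 90) [ 0.5438 -0.0493] ang [[0.545, -0.0], [0.545, -0.104]]
or 143.5 (271, 176, 15, 14) [0.545  0.0264] ang [[0.546, 0.034], [0.546, 0.02]]
or 87.5 (354, 368, 6, 27) [ 0.6473 -0.2304] ang [[0.643, -0.201], [0.648, -0.246]]
ye 512.0 (227, 396, 133, 8) [ 0.5754 -0.2585] ang [[0.567, -0.246], [0.567, -0.26]]
ye 504.0 (251, 150, 56, 15) [0.545  0.0508] ang [[0.546, 0.059], [0.546, 0.044]]
ye 132.0 (251, 268, 16, 12) [ 0.5246 -0.0752] ang [[0.525, -0.065], [0.525, -0.079]]
ye 126.5 (286, 269, 16, 11) [ 0.5622 -0.0754] ang [[0.563, -0.066], [0.563, -0.079]]

or 1798.0 (268, 188, 29, 96) [ 0.5508 -0.0063] ang [[0.549, 0.044], [0.55, -0.062]]
or 149.0 (270, 153, 15, 15) [0.5443 0.0701] ang [[0.544, 0.078], [0.545, 0.063]]
ye 519.5 (247, 126, 58, 18) [0.5421 0.0941] ang [[0.543, 0.102], [0.543, 0.086]]
ye 133.5 (295, 247, 16, 13) [ 0.5717 -0.0292] ang [[0.571, -0.019], [0.572, -0.034]]
ye 129.0 (260, 251, 16, 11) [ 0.5344 -0.0324] ang [[0.535, -0.023], [0.535, -0.036]]
ye 100.0 (212, 395, 148, 4) [ 0.5951 -0.2342] ang [[0.556, -0.223], [0.556, -0.23]]
[0.54503762 0.02224784 0.15733362]
```

The light slid 44 mm to +y, yawed about 5°, and its foot end now overlaps the dock's floor edge. I'll take it by the body, put it back on open bench, and retry with a gentler, quicker swing.

move_arm(motion=[{"translation": [10, 2, 10], "yaw": -0.087}, {"translation": [7.5, 0, 30], "yaw": 0}, {"translation": [0, 0, 35], "yaw": 0}, {"translation": [0, 0, 35], "yaw": 0}, {"translation": [0, 0, 22], "yaw": 0}], jaw=80)

```text
time_s: 17.32
ee_pos: [0.5447, 0.0414, 0.022]
orientation: [0.673, 0.739, -0.002, -0.001]
contact_force: [-0.4, -0.2, -0.1]
finger_gap: 0.844
grip_force: 0.0
```

move_arm(motion=[{"translation": [0, 0, 7], "yaw": 0}, {"translation": [0, 0, 0], "yaw": 0}, {"translation": [0, 0, 0], "yaw": 0}, {"translation": [0, 0, 0], "yaw": 0}, {"translation": [0, 0, 0], "yaw": 0}])

```text
time_s: 17.73
ee_pos: [0.5476, 0.0409, 0.0202]
orientation: [0.673, 0.739, 0.001, 0.001]
contact_force: [0.2, 1.0, 0.1]
finger_gap: 0.853
grip_force: 0.0
```

```bash
python3 - <<'E'
from h import *
st=bot.state();p=st['ee_pos'];print(p,totool(np.array([.547,.0397,.0165])-p),st['contact_force'],R.from_quat(st['orientation']).as_matrix().round(3)[:2,:2].tolist())
E
```

```text
[0.54758972 0.04094628 0.02016004] [-1.18791019 -0.71056925  3.65798184] [0.21686623 0.99867405 0.10908538] [[-0.093, 0.996], [0.996, 0.093]]
```

move_arm(motion=[{"translation": [0, 0, 2], "yaw": 0}, {"translation": [0, 0, 0], "yaw": 0}, {"translation": [0, 0, 0], "yaw": 0}, {"translation": [0, 0, 0], "yaw": 0}, {"translation": [0, 0, 0], "yaw": 0}], jaw=40, squeeze=30)

```text
time_s: 18.15
ee_pos: [0.5468, 0.0407, 0.017]
orientation: [0.674, 0.739, 0.0, 0.0]
contact_force: [-0.9, 0.6, 3.8]
finger_gap: 0.592
grip_force: 30.0
```

move_arm(motion=[{"translation": [0, 0, 0], "yaw": 0}, {"translation": [0, 0, -5], "yaw": 0}, {"translation": [0, 0, -10], "yaw": 0}, {"translation": [0, 0, -5], "yaw": 0}, {"translation": [0, 0, 0], "yaw": 0}])

```text
time_s: 18.57
ee_pos: [0.5473, 0.0407, 0.0381]
orientation: [0.673, 0.739, 0.001, 0.0]
contact_force: [-0.3, 0.5, -5.1]
finger_gap: 0.595
grip_force: 30.0
```

move_arm(motion=[{"translation": [-8, -2, 0], "yaw": 0}, {"translation": [-15, -2, 0], "yaw": 0}, {"translation": [-15, -2, 0], "yaw": 0}, {"translation": [-10, 0, 0], "yaw": 0.04}, {"translation": [0, 0, 0], "yaw": 0.05}])

```text
time_s: 18.98
ee_pos: [0.5449, -0.0108, 0.0368]
orientation: [0.708, 0.706, -0.0, 0.0]
contact_force: [0.7, -0.4, -6.0]
finger_gap: 0.593
grip_force: 30.0
```

move_arm(motion=[{"translation": [0, 0, 5], "yaw": 0}, {"translation": [0, 0, 7], "yaw": 0}, {"translation": [0, 0, 4], "yaw": 0}, {"translation": [0, 0, 2], "yaw": 0}, {"translation": [0, 0, 0], "yaw": 0}])

```text
time_s: 19.4
ee_pos: [0.5447, -0.0076, 0.0179]
orientation: [0.706, 0.708, -0.001, -0.0]
contact_force: [-0.1, 0.1, -6.6]
finger_gap: 0.594
grip_force: 30.0
```

```bash
python3 - <<'E'
from h import *
st=bot.state();p=st['ee_pos'];print(p,st['contact_force'],st['finger_gap'],R.from_quat(st['orientation']).as_matrix().round(3)[:2,:2].tolist())
E
```

```text
[ 0.54466233 -0.0075517   0.01793749] [-0.06283973  0.10543859 -6.56270233] 0.5939273635666719 [[-0.004, 1.0], [1.0, 0.004]]
```

move_arm(motion=[{"translation": [0, 0, 0.5], "yaw": 0}, {"translation": [0, 0, 0.5], "yaw": 0}, {"translation": [0, 0, 0], "yaw": 0}, {"translation": [0, 0, 0], "yaw": 0}, {"translation": [0, 0, 0], "yaw": 0}])

```text
time_s: 19.82
ee_pos: [0.5453, -0.0077, 0.0179]
orientation: [0.706, 0.708, 0.0, 0.0]
contact_force: [0.0, 0.6, -5.6]
finger_gap: 0.598
grip_force: 30.0
```

move_arm(motion=[{"translation": [0, 0, 0.4], "yaw": 0}, {"translation": [0, 0, 0.4], "yaw": 0}, {"translation": [0, 0, 0], "yaw": 0}, {"translation": [0, 0, 0], "yaw": 0}, {"translation": [0, 0, 0], "yaw": 0}])

```text
time_s: 20.23
ee_pos: [0.5452, -0.0077, 0.017]
orientation: [0.706, 0.708, 0.0, 0.0]
contact_force: [0.2, 0.2, -5.2]
finger_gap: 0.596
grip_force: 30.0
```

move_arm(motion=[{"translation": [0, 0, 0.5], "yaw": 0}, {"translation": [0, 0, 0.5], "yaw": 0}, {"translation": [0, 0, 0.3], "yaw": 0}, {"translation": [0, 0, 0], "yaw": 0}, {"translation": [0, 0, 0], "yaw": 0}])

```text
time_s: 20.65
ee_pos: [0.5452, -0.0076, 0.0164]
orientation: [0.706, 0.708, 0.0, -0.0]
contact_force: [-6.0, 2.2, 17.4]
finger_gap: 0.592
grip_force: 30.0
```

Down. I'll ease off, release, back up and look.

move_arm(motion=[{"translation": [0, 0, -0.8], "yaw": 0}, {"translation": [0, 0, 0], "yaw": 0}, {"translation": [0, 0, 0], "yaw": 0}, {"translation": [0, 0, 0], "yaw": 0}, {"translation": [0, 0, 0], "yaw": 0}], squeeze=10)

```text
time_s: 21.07
ee_pos: [0.5451, -0.0078, 0.0164]
orientation: [0.706, 0.708, -0.0, -0.0]
contact_force: [-2.2, 0.2, -0.8]
finger_gap: 0.594
grip_force: 10.0
```

move_arm(motion=[{"translation": [0, 0, 0], "yaw": 0}, {"translation": [0, 0, 0], "yaw": 0}, {"translation": [0, 0, -10], "yaw": 0}, {"translation": [0, 0, -30], "yaw": 0}, {"translation": [0, 0, -30], "yaw": 0}], jaw=80)

```text
time_s: 21.48
ee_pos: [0.5444, -0.0082, 0.0872]
orientation: [0.706, 0.708, -0.001, -0.0]
contact_force: [0.6, -0.0, 0.6]
finger_gap: 0.845
grip_force: 0.0
```

move_arm(motion=[{"translation": [0, 0, -35], "yaw": 0}, {"translation": [0, 0, -25], "yaw": 0}, {"translation": [0, 0, -10], "yaw": 0}, {"translation": [0, 0, 0], "yaw": 0}, {"translation": [0, 0, 0], "yaw": 0}])

```text
time_s: 21.9
ee_pos: [0.5452, -0.0074, 0.1568]
orientation: [0.706, 0.708, 0.001, 0.0]
contact_force: [-1.0, -0.5, -0.9]
finger_gap: 0.851
grip_force: 0.0
```

```bash
python3 - <<'E'
from h import *
w=snap('wrist');light(w);print(bot.state()['ee_pos'])
E
```

```text
or 1721.0 (266, 208, 25, 93) [ 0.5451 -0.055 ] ang [[0.546, -0.005], [0.546, -0.111]]
or 144.0 (271, 174, 15, 14) [0.5452 0.0218] ang [[0.546, 0.029], [0.546, 0.016]]
or 65.0 (354, 368, 6, 23) [ 0.6466 -0.2341] ang [[0.642, -0.207], [0.646, -0.245]]
ye 772.0 (227, 396, 133, 13) [ 0.5725 -0.2662] ang [[0.566, -0.252], [0.567, -0.275]]
ye 499.0 (250, 149, 57, 14) [0.5447 0.0461] ang [[0.546, 0.053], [0.546, 0.04]]
ye 122.0 (287, 266, 16, 12) [ 0.5638 -0.0796] ang [[0.564, -0.068], [0.564, -0.083]]
ye 121.0 (253, 266, 16, 12) [ 0.5265 -0.0796] ang [[0.528, -0.069], [0.527, -0.083]]
[ 0.54472411 -0.00749375  0.15594521]
```

move_arm(motion=[{"translation": [-15, 0, 0], "yaw": 0}, {"translation": [-28, 0, 0], "yaw": 0}, {"translation": [-28, 0, 0], "yaw": 0}, {"translation": [-25, 0, 15], "yaw": 0}, {"translation": [-13, 0, 20], "yaw": 0}], jaw=50)

```text
time_s: 22.37
ee_pos: [0.5453, -0.1199, 0.121]
orientation: [0.707, 0.707, -0.0, 0.001]
contact_force: [-0.4, -0.9, -0.3]
finger_gap: 0.546
grip_force: 0.0
```

move_arm(motion=[{"translation": [0, 0, 22], "yaw": 0}, {"translation": [0, 0, 25], "yaw": 0}, {"translation": [0, 0, 22], "yaw": 0}, {"translation": [0, 0, 15], "yaw": 0}, {"translation": [0, 0, 8], "yaw": 0}])

```text
time_s: 22.78
ee_pos: [0.5434, -0.1168, 0.0262]
orientation: [0.706, 0.708, -0.002, -0.002]
contact_force: [0.1, 0.5, -0.2]
finger_gap: 0.536
grip_force: 0.0
```

move_arm(motion=[{"translation": [0, 0, 2], "yaw": 0}, {"translation": [0, 0, 0], "yaw": 0}, {"translation": [0, 0, 0], "yaw": 0}, {"translation": [0, 0, 0], "yaw": 0}, {"translation": [0, 0, 0], "yaw": 0}])

```text
time_s: 23.2
ee_pos: [0.546, -0.1166, 0.0283]
orientation: [0.706, 0.708, 0.0, 0.0]
contact_force: [-0.4, -0.2, -0.8]
finger_gap: 0.532
grip_force: 0.0
```

```bash
python3 - <<'E'
from h import *
p=bot.state()['ee_pos'];print(p,totool(np.array([.545,-.1165,.0265])-p))
q=np.r_[0,.04,.1,.18,.28,.39,.51,.63,.75,.87,.99,1.11,1.23,1.35,1.47,1.59,1.71,1.83,1.95,2.07,2.19]
r=.103-.002*np.clip((q-.6)/1,0,1)
y=-r*np.cos(q);z=r*np.sin(q);print(np.c_[q[1:],np.diff(y)*1000,-np.diff(z)*1000].round(1).tolist())
E
```

```text
[ 0.54601915 -0.11664972  0.02826871] [ 0.15280105 -1.02096765  1.76739838]
[[0.0, 0.1, -4.1], [0.1, 0.4, -6.2], [0.2, 1.1, -8.2], [0.3, 2.3, -10.0], [0.4, 3.7, -10.7], [0.5, 5.4, -11.1], [0.6, 6.7, -10.4], [0.8, 8.0, -9.4], [0.9, 9.1, -8.3], [1.0, 10.0, -7.1], [1.1, 10.7, -5.9], [1.2, 11.3, -4.5], [1.4, 11.8, -3.1], [1.5, 12.0, -1.7], [1.6, 12.1, -0.3], [1.7, 12.1, 1.0], [1.8, 11.9, 2.4], [2.0, 11.5, 3.8], [2.1, 11.0, 5.2], [2.2, 10.3, 6.4]]
```

move_arm(motion=[{"translation": [0, -1, 2], "yaw": 0}, {"translation": [0, 0, 0], "yaw": 0}, {"translation": [0, 0, 0], "yaw": 0}, {"translation": [0, 0, 0], "yaw": 0}, {"translation": [0, 0, 0], "yaw": 0}], jaw=15, squeeze=18)

```text
time_s: 23.62
ee_pos: [0.5446, -0.1167, 0.0256]
orientation: [0.706, 0.708, 0.0, 0.0]
contact_force: [-0.7, 0.5, 0.2]
finger_gap: 0.278
grip_force: 18.0
```

move_arm(motion=[{"translation": [0, 0, -4], "yaw": 0}, {"translation": [0.5, 0, -6], "yaw": 0}, {"translation": [1, 0, -8], "yaw": 0}, {"translation": [2.5, 0, -10], "yaw": 0}, {"translation": [3.5, 0, -10.5], "yaw": 0}])

```text
time_s: 24.03
ee_pos: [0.5442, -0.1092, 0.065]
orientation: [0.706, 0.708, -0.0, -0.0]
contact_force: [0.1, 2.0, -3.1]
finger_gap: 0.281
grip_force: 18.0
```

move_arm(motion=[{"translation": [5.5, 0, -11], "yaw": 0}, {"translation": [6.5, 0, -10.5], "yaw": 0}, {"translation": [8, 0, -9.5], "yaw": 0}, {"translation": [9, 0, -8.5], "yaw": 0}, {"translation": [10, 0, -7], "yaw": 0}])

```text
time_s: 24.45
ee_pos: [0.5447, -0.0701, 0.1122]
orientation: [0.706, 0.708, 0.0, 0.001]
contact_force: [0.9, -2.9, -0.6]
finger_gap: 0.277
grip_force: 18.0
```

```bash
cat > chk.py <<'E'
from h import *
st=bot.state();p=st['ee_pos'];print(p,st['finger_gap'],st['contact_force'])
w=snap('wrist');light(w)
# dark roll just beyond the orange leg end, in column band
hs=cv2.cvtColor(w['img'],cv2.COLOR_BGR2HSV)
m=cv2.inRange(hs,(6,150,70),(19,255,255));m[:,:240]=0;m[:,320:]=0
c=max(cv2.findContours(m,0,2)[0],key=cv2.contourArea);r=cv2.boundingRect(c)
o,d=ray(w,(r[0]+r[2]/2,r[1]+r[3]));h=np.array([.545,-.0104,.0385])
t=np.linspace(.05,.5,4000);P=o+t[:,None]*d;q=np.hypot(P[:,1]-h[1],P[:,2]-h[2])-.097
for i in np.where(np.diff(np.sign(q)))[0]:print('legend',P[i].round(3),np.arctan2(P[i,2]-h[2],h[1]-P[i,1]).round(2))
E
python3 chk.py
```

```text
[ 0.54469734 -0.07013721  0.11215328] 0.27676900303236607 [ 0.85948447 -2.92992902 -0.61371127]
or 3431.0 (262, 144, 33, 118) [ 0.5452 -0.0535] ang [[0.545, -0.002], [0.545, -0.105]]
or 49.0 (271, 101, 17, 17) [0.5471 0.0213] ang [[0.546, 0.03], [0.546, 0.018]]
ye 1812.5 (200, 389, 160, 20) [ 0.5557 -0.2776] ang [[0.548, -0.254], [0.548, -0.283]]
ye 638.0 (244, 68, 72, 19) [0.5485 0.0481] ang [[0.546, 0.054], [0.546, 0.04]]
ye 201.5 (246, 227, 17, 17) [ 0.5236 -0.0815] ang [[0.525, -0.072], [0.524, -0.088]]
ye 183.5 (295, 227, 16, 17) [ 0.5665 -0.082 ] ang [[0.566, -0.072], [0.567, -0.087]]
legend [ 0.545 -0.067  0.118] 0.95
legend [ 0.545 -0.107  0.035] -0.04
```

Held and the light hasn't moved. I'll continue over the top.

move_arm(motion=[{"translation": [10.5, 0, -6], "yaw": 0}, {"translation": [11.5, 0, -4.5], "yaw": 0}, {"translation": [12, 0, -3], "yaw": 0}, {"translation": [12, 0, -1.5], "yaw": 0}, {"translation": [12, 0, 0], "yaw": 0}])

```text
time_s: 24.92
ee_pos: [0.5444, -0.0118, 0.1262]
orientation: [0.706, 0.708, 0.0, 0.0]
contact_force: [-0.3, -1.9, -3.6]
finger_gap: 0.278
grip_force: 18.0
```

```bash
python3 chk.py
```

```text
[ 0.54437964 -0.01175387  0.12623557] 0.27808921942271514 [-0.31314873 -1.88593315 -3.57292952]
or 1543.5 (262, 208, 33, 59) [ 0.5449 -0.0311] ang [[0.545, -0.0], [0.545, -0.058]]
or 183.0 (271, 169, 17, 16) [0.5453 0.0267] ang [[0.546, 0.034], [0.546, 0.02]]
ye 1877.0 (200, 389, 160, 20) [ 0.5555 -0.2359] ang [[0.548, -0.211], [0.548, -0.242]]
ye 712.5 (248, 140, 64, 18) [0.5454 0.0508] ang [[0.546, 0.059], [0.546, 0.044]]
ye 37.5 (326, 361, 10, 14) [ 0.6029 -0.1833] ang [[0.602, -0.171], [0.603, -0.19]]
legend [ 0.545 -0.009  0.136] 1.58
legend [ 0.545 -0.089 -0.019] -0.63
```

move_arm(motion=[{"translation": [12, 0, 1.5], "yaw": 0}, {"translation": [13, 0, 2], "yaw": 0}, {"translation": [13, 0, 3], "yaw": 0}, {"translation": [12, 0, 4], "yaw": 0}, {"translation": [11, 0, 5], "yaw": 0}])

```text
time_s: 25.38
ee_pos: [0.5438, 0.0498, 0.1095]
orientation: [0.706, 0.708, -0.0, -0.0]
contact_force: [-0.5, -0.5, -2.9]
finger_gap: 0.281
grip_force: 18.0
```

```bash
python3 chk.py
```

```text
[0.54380965 0.04979335 0.10953555] 0.2812191659976619 [-0.47393469 -0.45766939 -2.94402185]
or 178.5 (271, 240, 16, 16) [0.5442 0.0274] ang [[0.545, 0.037], [0.545, 0.022]]
ye 1223.5 (200, 389, 160, 19) [ 0.5594 -0.1513] ang [[0.547, -0.131], [0.547, -0.158]]
ye 647.0 (247, 214, 64, 15) [0.5441 0.0517] ang [[0.545, 0.061], [0.545, 0.047]]
legend [0.545 0.055 0.11 ] 2.31
legend [ 0.545 -0.023 -0.058] -1.44
```

Over centre: the tip is at about 2.2 rad, still pinched, and the light is steady. I'll release it so the spring seats it, then back up.

move_arm(motion=[{"translation": [4, 0, 3], "yaw": 0}, {"translation": [0, 0, 0], "yaw": 0}, {"translation": [0, 0, 0], "yaw": 0}, {"translation": [0, 0, 0], "yaw": 0}, {"translation": [0, 0, 0], "yaw": 0}])

```text
time_s: 25.85
ee_pos: [0.5439, 0.0531, 0.107]
orientation: [0.706, 0.708, 0.0, -0.0]
contact_force: [-1.6, 5.2, 3.7]
finger_gap: 0.28
grip_force: 18.0
```

move_arm(motion=[{"translation": [0, 0, 0], "yaw": 0}, {"translation": [0, 0, 0], "yaw": 0}, {"translation": [0, 0, -10], "yaw": 0}, {"translation": [0, 0, -25], "yaw": 0}, {"translation": [-10, 0, -25], "yaw": 0}], jaw=80)

```text
time_s: 26.27
ee_pos: [0.5435, 0.0435, 0.1676]
orientation: [0.706, 0.709, -0.001, -0.0]
contact_force: [1.0, -0.0, 0.5]
finger_gap: 0.6
grip_force: 0.0
```

move_arm(motion=[{"translation": [-30, 0, 0], "yaw": 0}, {"translation": [-30, 0, 0], "yaw": 0}, {"translation": [-30, 0, 0], "yaw": 0}, {"translation": [-10, 0, 0], "yaw": 0}, {"translation": [0, 0, 0], "yaw": 0}])

```text
time_s: 26.68
ee_pos: [0.5441, -0.0606, 0.1678]
orientation: [0.708, 0.707, -0.0, 0.001]
contact_force: [-0.6, 0.0, 0.2]
finger_gap: 0.851
grip_force: 0.0
```

```bash
python3 - <<'E'
from h import *
w=snap('wrist');light(w);print(bot.state()['ee_pos'])
s=snap('side');Q=orange(s,box=(-.2,.15,0,.2))
for z in np.arange(0,.16,.02):
    k=(Q[:,3]>=z)&(Q[:,3]<z+.02)
    if k.any():print(z.round(2),k.sum(),Q[k].mean(0).round(3))
import pickle;pickle.dump((s,w),open('s6.pkl','wb'))
E
```

```text
or 1812.0 (264, 79, 28, 79) [0.5438 0.0295] ang [[0.544, 0.063], [0.544, -0.01]]
ye 1074.0 (227, 396, 133, 13) [ 0.5789 -0.3363] ang [[0.564, -0.318], [0.565, -0.342]]
ye 495.5 (253, 212, 51, 13) [ 0.5443 -0.075 ] ang [[0.545, -0.066], [0.545, -0.08]]
ye 147.0 (291, 87, 16, 14) [0.5643 0.0508] ang [[0.564, 0.056], [0.564, 0.044]]
ye 140.5 (249, 87, 16, 14) [0.5233 0.0506] ang [[0.525, 0.056], [0.525, 0.044]]
[ 0.54424338 -0.05851116  0.16750795]
0.02 55 [2.72655e+02 2.00527e+02 1.60000e-02 3.20000e-02]
0.04 102 [2.74549e+02 1.95343e+02 7.00000e-03 5.00000e-02]
0.06 61 [2.70295e+02 1.83902e+02 2.50000e-02 7.00000e-02]
0.08 71 [2.66437e+02 1.72479e+02 4.20000e-02 9.00000e-02]
0.1 36 [2.64306e+02 1.65278e+02 5.10000e-02 1.04000e-01]
```

The leg's slope gives about 2.25 rad, so it's at its stop, and the light's origin is near (0.544,-0.004). Next I grasp the body near the head.

move_arm(motion=[{"translation": [4, 0, 30], "yaw": 0}, {"translation": [0, 0, 35], "yaw": 0}, {"translation": [0, 0, 35], "yaw": 0}, {"translation": [0, 0, 30], "yaw": 0}, {"translation": [0, 0, 15], "yaw": 0}])

```text
time_s: 27.2
ee_pos: [0.5427, -0.0513, 0.0187]
orientation: [0.705, 0.709, -0.001, -0.001]
contact_force: [-1.2, -0.5, 0.3]
finger_gap: 0.85
grip_force: 0.0
```

move_arm(motion=[{"translation": [0, 0, 7], "yaw": 0}, {"translation": [0, 0, 0], "yaw": 0}, {"translation": [0, 0, 0], "yaw": 0}, {"translation": [0, 0, 0], "yaw": 0}, {"translation": [0, 0, 0], "yaw": 0}])

```text
time_s: 27.62
ee_pos: [0.5452, -0.0529, 0.0162]
orientation: [0.706, 0.708, 0.001, 0.001]
contact_force: [0.8, -0.4, 1.3]
finger_gap: 0.851
grip_force: 0.0
```

```bash
python3 - <<'E'
from h import *
import pickle
p=bot.state()['ee_pos'];print(p,totool(np.array([.544,-.054,.015])-p))
a,b=pickle.load(open('s0.pkl','rb'))
for s,roi in((a,(160,235,345,420)),(b,(245,320,325,410))):
    g=s['img'].astype(int);y0,y1,x0,x1=roi
    hs=cv2.cvtColor(s['img'],cv2.COLOR_BGR2HSV)
    m=np.zeros(hs.shape[:2],np.uint8);m[y0:y1,x0:x1]=255*((hs[y0:y1,x0:x1,2]<150)&(hs[y0:y1,x0:x1,1]>95))
    m=cv2.morphologyEx(m,cv2.MORPH_OPEN,np.ones((5,5)))
    c=max(cv2.findContours(m,0,2)[0],key=cv2.contourArea);print(cv2.boundingRect(c),cv2.contourArea(c))
    x,y,w,h=cv2.boundingRect(c)
    if s is a:print([onz(s,q,.048)[:2].round(3) for q in((x,y+h/2),(x+w,y+h/2),(x+w/2,y),(x+w/2,y+h))])
    else:print([onz(s,q,.048)[:2].round(3) for q in((x,y+20),(x+w,y+20),(x+w/2,y))])
def arc(a=.118,b=.005):
    P=[]
    for f in np.r_[0,.06,.14,.24,.35,.46,.57,.68,.79,.9,1.01,1.12,1.23,1.34,1.45,1.55,1.62,1.69]:
        zc=.017-.005*min(1,f/1.2);e=np.array([-np.cos(f),np.sin(f)]);n=np.array([np.sin(f),np.cos(f)])
        P.append(np.array([.012*f,zc])+a*e+b*n)
    P=np.array(P);return np.diff(P,axis=0)*1000
print(arc().round(1).tolist())
E
```

```text
[ 0.54518232 -0.05288843  0.01623518] [-1.10805489 -1.1884372   1.23245747]
(355, 174, 52, 44) 1676.0
[array([ 0.555, -0.242]), array([ 0.554, -0.375]), array([ 0.612, -0.311]), array([ 0.499, -0.306])]
(337, 254, 73, 66) 3329.0
[array([ 0.511, -0.278]), array([ 0.616, -0.34 ]), array([ 0.599, -0.265])]
[[1.2, 6.8], [2.3, 9.0], [3.9, 11.1], [5.6, 11.8], [6.9, 11.2], [8.2, 10.6], [9.4, 9.7], [10.4, 8.8], [11.4, 7.7], [12.2, 6.6], [12.9, 5.3], [13.5, 4.2], [13.9, 3.1], [14.2, 1.7], [13.0, 0.3], [9.1, -0.5], [9.0, -1.0]]
```

move_arm(motion=[{"translation": [-1, -1, 0], "yaw": 0}, {"translation": [0, 0, 0], "yaw": 0}, {"translation": [0, 0, 0], "yaw": 0}, {"translation": [0, 0, 0], "yaw": 0}, {"translation": [0, 0, 0], "yaw": 0}], jaw=40, squeeze=18)

```text
time_s: 28.03
ee_pos: [0.5435, -0.0542, 0.0152]
orientation: [0.706, 0.708, 0.0, 0.0]
contact_force: [-0.8, 0.4, 5.7]
finger_gap: 0.6
grip_force: 18.0
```

move_arm(motion=[{"translation": [0.5, 0, -3], "yaw": 0}, {"translation": [0.5, 0, -4], "yaw": 0}, {"translation": [1, 0, -4.5], "yaw": 0}, {"translation": [1.5, 0, -4.5], "yaw": 0}, {"translation": [4, 0, -11], "yaw": 0}])

```text
time_s: 28.45
ee_pos: [0.5425, -0.0469, 0.0419]
orientation: [0.706, 0.708, -0.001, -0.0]
contact_force: [-0.8, 0.3, -5.8]
finger_gap: 0.591
grip_force: 18.0
```

move_arm(motion=[{"translation": [5.5, 0, -12], "yaw": 0}, {"translation": [7, 0, -11], "yaw": 0}, {"translation": [8, 0, -10.5], "yaw": 0}, {"translation": [9.5, 0, -9.5], "yaw": 0}, {"translation": [10.5, 0, -9], "yaw": 0}])

```text
time_s: 28.87
ee_pos: [0.5432, -0.0055, 0.0956]
orientation: [0.706, 0.708, 0.0, 0.0]
contact_force: [-0.2, 0.3, -7.0]
finger_gap: 0.595
grip_force: 18.0
```

```bash
cat > leg.py <<'E'
from h import *
st=bot.state();print(st['ee_pos'],st['finger_gap'],st['contact_force'],st['wrist_torque'])
s=snap('side');Q=orange(s,.544,box=(-.25,.3,0,.25))
v,u=np.polyfit,0
for z in np.arange(0,.2,.02):
    k=(Q[:,3]>=z)&(Q[:,3]<z+.02)
    if k.any():print(z.round(2),k.sum(),Q[k].mean(0).round(3))
E
python3 leg.py
```

```text
[ 0.54323344 -0.00551305  0.09562719] 0.5947590028430653 [-0.19581814  0.27727644 -7.04640989] [-0.36633311  0.05933504  0.05336401]
0.06 33 [2.50455e+02 1.64818e+02 1.21000e-01 7.60000e-02]
0.08 55 [2.50473e+02 1.60018e+02 1.20000e-01 8.90000e-02]
0.1 2 [2.515e+02 1.565e+02 1.130e-01 1.000e-01]
```

The force shows its full weight on the gripper, so the foot may be off the bench. I'll get the tilt from the yellow bands in the side view.

```bash
cat > tilt.py <<'E'
from h import *
import sys
st=bot.state();p=st['ee_pos'];print(p.round(4),st['contact_force'].round(1),st['wrist_torque'].round(2))
s=snap('side');hs=cv2.cvtColor(s['img'],cv2.COLOR_BGR2HSV)
m=cv2.inRange(hs,(20,150,90),(33,255,255));m[:100]=0;m[320:]=0;m[:,:180]=0;m[:,400:]=0
x0=p[0]-.028
for c in cv2.findContours(m,0,2)[0]:
    if cv2.contourArea(c)<12:continue
    Q=np.array([onx(s,q[0],x0)[1:] for q in c]);r=cv2.boundingRect(c)
    print(cv2.contourArea(c),r,'yz min',Q.min(0).round(3),'max',Q.max(0).round(3))
E
python3 tilt.py; python3 - <<'E'
from h import *
import pickle
s,_=pickle.load(open('s6.pkl','rb'));hs=cv2.cvtColor(s['img'],cv2.COLOR_BGR2HSV)
m=cv2.inRange(hs,(20,150,90),(33,255,255));m[:100]=0;m[320:]=0;m[:,:180]=0;m[:,400:]=0
for c in cv2.findContours(m,0,2)[0]:
    if cv2.contourArea(c)<12:continue
    Q=np.array([onx(s,q[0],.516)[1:] for q in c]);print('old',cv2.contourArea(c),cv2.boundingRect(c),Q.min(0).round(3),Q.max(0).round(3))
E
```

```text
[ 0.544  -0.0031  0.0968] [ 2.1  3.  -4.7] [-0.02 -0.21 -0.03]
18.0 (249, 192, 12, 13) yz min [0.02  0.011] max [0.076 0.036]
393.0 (266, 165, 29, 22) yz min [-0.127  0.101] max [-0.014  0.178]
61.5 (271, 155, 15, 9) yz min [-0.095  0.164] max [-0.039  0.184]
old 384.5 (280, 215, 26, 22) [-0.166  0.004] [-0.069  0.099]
old 55.5 (253, 191, 16, 19) [-0.021  0.003] [0.057 0.08 ]
old 63.5 (272, 155, 16, 9) [-0.103  0.165] [-0.044  0.185]
```

move_arm(motion=[{"translation": [11, 0, -6], "yaw": 0}, {"translation": [12, 0, -5.5], "yaw": 0}, {"translation": [13, 0, -4.5], "yaw": 0}, {"translation": [13, 0, -4], "yaw": 0}, {"translation": [10, 0, -2.5], "yaw": 0}])

```text
time_s: 29.38
ee_pos: [0.5429, 0.0537, 0.117]
orientation: [0.706, 0.708, 0.0, -0.0]
contact_force: [-0.0, 0.5, -6.0]
finger_gap: 0.593
grip_force: 18.0
```

move_arm(motion=[{"translation": [8, 0, -1], "yaw": 0}, {"translation": [5, 0, 0], "yaw": 0}, {"translation": [0, 0, 0], "yaw": 0}, {"translation": [0, 0, 0], "yaw": 0}, {"translation": [0, 0, 0], "yaw": 0}])

```text
time_s: 29.8
ee_pos: [0.5428, 0.065, 0.1173]
orientation: [0.706, 0.708, -0.0, 0.0]
contact_force: [-0.0, 0.3, -6.3]
finger_gap: 0.595
grip_force: 18.0
```

```bash
python3 tilt.py
```

```text
[0.5428 0.065  0.1173] [-0.   0.3 -6.3] [-0.25  0.07  0.02]
19.5 (237, 174, 24, 13) yz min [0.012 0.03 ] max [0.138 0.091]
433.0 (250, 144, 38, 21) yz min [-0.105  0.122] max [0.055 0.198]
```

```bash
python3 - <<'E'
from h import *
s=snap('side');w=snap('wrist')
o=np.zeros((480,800,3),np.uint8)
o[:480,:480]=cv2.resize(s['img'][110:230,200:320],(480,480),interpolation=cv2.INTER_CUBIC)
o[:320,480:800]=w['img'][60:380,120:440]
cv2.imwrite('pics/h.png',o)
E
```

```text
(no output)
```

View pics/h.png

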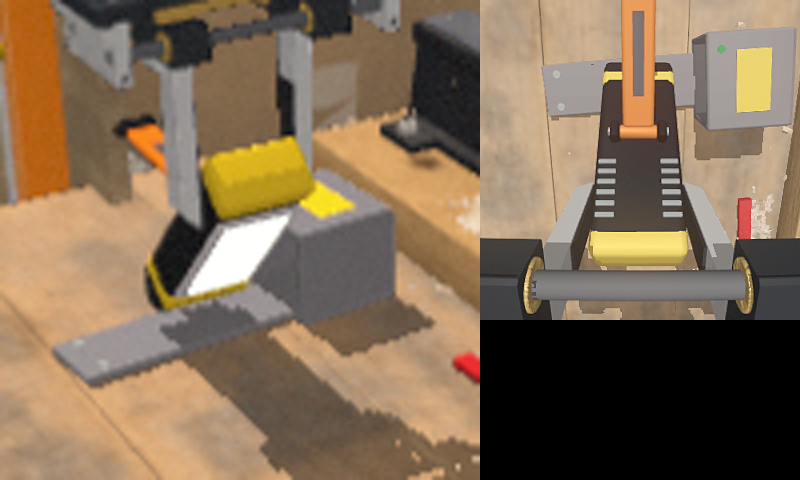

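The picture shows the light held by pinch friction at about 50° tilt with its foot in the air above the dock floor. I'll move it back over open bench, keep the foot just above it, and soften the grip so that it swings toward vertical.

move_arm(motion=[{"translation": [-12, 0, 0], "yaw": 0}, {"translation": [-25, 0, 0], "yaw": 0}, {"translation": [-28, 0, 0], "yaw": 0}, {"translation": [-25, 0, 0], "yaw": 0}, {"translation": [-10, 0, 0], "yaw": 0}])

```text
time_s: 30.37
ee_pos: [0.5428, -0.0388, 0.1177]
orientation: [0.707, 0.707, -0.0, 0.001]
contact_force: [0.7, -1.2, -6.5]
finger_gap: 0.594
grip_force: 18.0
```

move_arm(motion=[{"translation": [0, 0, 4], "yaw": 0}, {"translation": [0, 0, 4], "yaw": 0}, {"translation": [0, 0, 4], "yaw": 0}, {"translation": [0, 0, 2], "yaw": 0}, {"translation": [0, 0, 0], "yaw": 0}])

```text
time_s: 30.78
ee_pos: [0.5436, -0.0345, 0.1035]
orientation: [0.706, 0.708, -0.0, 0.0]
contact_force: [-2.5, -6.0, 5.4]
finger_gap: 0.596
grip_force: 18.0
```

```bash
cat > tw.py <<'E'
from h import *
# tilt from the wrist view: foot band and head band centres, intersected with a line of known length in the plane x=p0
st=bot.state();p=st['ee_pos'];print(p.round(4),st['contact_force'].round(1),st['wrist_torque'].round(2),st['finger_gap'])
w=snap('wrist');hs=cv2.cvtColor(w['img'],cv2.COLOR_BGR2HSV)
m=cv2.inRange(hs,(20,110,110),(34,255,255));m[:,:215]=0;m[:,345:]=0;m[385:]=0
mo=cv2.inRange(hs,(6,150,70),(19,255,255));mo[:,:235]=0;mo[:,325:]=0
g=np.array([p[1],p[2]+.008])
for n,mm in(('ye',m),('or',mo)):
  for c in cv2.findContours(mm,0,2)[0]:
    if cv2.contourArea(c)<60:continue
    x,y,ww,h=cv2.boundingRect(c);out=[]
    for v in (y,y+h/2,y+h):
        o,d=ray(w,(x+ww/2,v));out.append((np.arctan2(d[2],d[1])).round(3))
    print(n,(x,y,ww,h),'cam yz',o[1:].round(4),out)
# fit phi: hinge (orange lower end) is at grip -.048e+.0165n ; predict ray angle
c=max(cv2.findContours(mo,0,2)[0],key=cv2.contourArea);x,y,ww,h=cv2.boundingRect(c)
o,d=ray(w,(x+ww/2,y+h))
for a in(.045,.05,.055,.06):
  best=[]
  for f in np.arange(.3,1.8,.005):
    e=np.array([-np.cos(f),np.sin(f)]);nn=np.array([np.sin(f),np.cos(f)])
    q=g-(a-.008)*e+.0195*nn-o[1:]
    best.append((abs(np.cross(q/np.linalg.norm(q),d[1:]/np.linalg.norm(d[1:]))),f))
  print(a,min(best))
E
python3 tw.py 2>/dev/null
```

```text
[ 0.5436 -0.0345  0.1035] [-2.5 -6.   5.4] [-1.33  0.48  0.04] 0.5960145207159467
ye (228, 293, 101, 38) cam yz [0.049  0.2709] [np.float64(-2.129), np.float64(-2.189), np.float64(-2.247)]
ye (294, 139, 19, 14) cam yz [0.049  0.2709] [np.float64(-1.62), np.float64(-1.642), np.float64(-1.665)]
ye (243, 139, 19, 15) cam yz [0.049  0.2709] [np.float64(-1.62), np.float64(-1.645), np.float64(-1.669)]
or (259, 35, 38, 169) cam yz [0.049  0.2709] [np.float64(-1.314), np.float64(-1.558), np.float64(-1.835)]
0.045 (np.float64(4.7272162965739106e-05), np.float64(1.1200000000000008))
0.05 (np.float64(7.937494923415667e-05), np.float64(1.270000000000001))
0.055 (np.float64(0.00013116256843637153), np.float64(1.355000000000001))
0.06 (np.float64(0.0001684874873512654), np.float64(1.4150000000000011))
```

The foot is on the bench at about 0.97 rad. I'll ease the pressure, soften the grip, and turn about the foot while watching the force.

move_arm(motion=[{"translation": [1, 0, -1], "yaw": 0}, {"translation": [0, 0, 0], "yaw": 0}, {"translation": [6, 0, -3.3], "yaw": 0}, {"translation": [6, 0, -3.2], "yaw": 0}, {"translation": [6, 0, -3], "yaw": 0}], squeeze=10)

```text
time_s: 31.25
ee_pos: [0.5431, -0.014, 0.1141]
orientation: [0.706, 0.708, -0.0, -0.0]
contact_force: [0.8, 0.6, -5.6]
finger_gap: 0.596
grip_force: 10.0
```

```bash
python3 tw.py 2>/dev/null
```

```text
[ 0.5431 -0.014   0.1141] [ 0.8  0.6 -5.6] [-0.21  0.05 -0.06] 0.5964738991977223
ye (227, 290, 102, 41) cam yz [0.0694 0.2817] [np.float64(-2.119), np.float64(-2.183), np.float64(-2.245)]
ye (293, 157, 19, 11) cam yz [0.0694 0.2817] [np.float64(-1.677), np.float64(-1.695), np.float64(-1.713)]
ye (245, 157, 19, 12) cam yz [0.0694 0.2817] [np.float64(-1.678), np.float64(-1.697), np.float64(-1.717)]
or (260, 56, 37, 154) cam yz [0.0694 0.2817] [np.float64(-1.369), np.float64(-1.6), np.float64(-1.854)]
0.045 (np.float64(5.9269519143867466e-05), np.float64(1.330000000000001))
0.05 (np.float64(0.0002632808038881551), np.float64(1.420000000000001))
0.055 (np.float64(0.0003944306883824633), np.float64(1.480000000000001))
0.06 (np.float64(0.0002853869222171346), np.float64(1.5200000000000011))
```

move_arm(motion=[{"translation": [8, 0, -2.2], "yaw": 0}, {"translation": [9, 0, -1.8], "yaw": 0}, {"translation": [9, 0, -1.5], "yaw": 0}, {"translation": [9, 0, -1], "yaw": 0}, {"translation": [8, 0, -0.5], "yaw": 0}])

```text
time_s: 31.72
ee_pos: [0.5431, 0.029, 0.1215]
orientation: [0.706, 0.708, 0.0, -0.0]
contact_force: [-1.9, -1.2, 3.4]
finger_gap: 0.595
grip_force: 10.0
```

```bash
cat >> tw.py <<'E'
print('PHI')
cs=[cv2.boundingRect(c) for c in cv2.findContours(m,0,2)[0] if cv2.contourArea(c)>40]
for x,y,ww,h in cs:
    if ww>40: continue
    o,d=ray(w,(x+ww/2,y+h/2));b=[]
    for f in np.arange(.7,1.9,.005):
        e=np.array([-np.cos(f),np.sin(f)]);nn=np.array([np.sin(f),np.cos(f)]);q=g-.105*e+.012*nn-o[1:]
        b.append((abs(np.arctan2(*q[::-1])-np.arctan2(d[2],d[1])),f))
    f=min(b)[1];print(f.round(3),'foot axis',(g-.118*np.array([-np.cos(f),np.sin(f)])-.005*np.array([np.sin(f),np.cos(f)])).round(4))
E
python3 tw.py 2>/dev/null
```

```text
[0.5431 0.029  0.1215] [-1.9 -1.2  3.4] [-0.58  0.77  0.02] 0.594946680832775
ye (226, 290, 105, 41) cam yz [0.1123 0.2891] [np.float64(-2.119), np.float64(-2.183), np.float64(-2.245)]
ye (292, 193, 17, 10) cam yz [0.1123 0.2891] [np.float64(-1.796), np.float64(-1.813), np.float64(-1.83)]
ye (247, 193, 18, 11) cam yz [0.1123 0.2891] [np.float64(-1.797), np.float64(-1.816), np.float64(-1.834)]
or (261, 100, 35, 129) cam yz [0.1123 0.2891] [np.float64(-1.497), np.float64(-1.702), np.float64(-1.918)]
0.045 (np.float64(8.77448581339535e-05), np.float64(1.7900000000000014))
0.05 (np.float64(0.0021133636585837223), np.float64(1.7950000000000015))
0.055 (np.float64(0.004818257689114314), np.float64(1.7950000000000015))
0.06 (np.float64(0.007405121278806548), np.float64(1.7950000000000015))
PHI
1.515 foot axis [0.0306 0.0115]
1.52 foot axis [0.03   0.0114]
```

move_arm(motion=[{"translation": [5, 0, 0], "yaw": 0}, {"translation": [5, 0, 0], "yaw": 0}, {"translation": [4, 0, 0.3], "yaw": 0}, {"translation": [4, 0, 0.5], "yaw": 0}, {"translation": [2, 0, 0.2], "yaw": 0}])

```text
time_s: 32.18
ee_pos: [0.5431, 0.0492, 0.1204]
orientation: [0.706, 0.708, 0.0, -0.0]
contact_force: [-2.4, -0.5, 7.4]
finger_gap: 0.591
grip_force: 10.0
```

```bash
python3 tw.py 2>/dev/null|sed -n '1p;/PHI/,$p'
```

```text
[0.5431 0.0492 0.1204] [-2.4 -0.5  7.4] [-0.33  0.9  -0.01] 0.5910125500850059
PHI
1.675 foot axis [0.032  0.0115]
1.68 foot axis [0.0314 0.0116]
```

Standing angle reached (about 96°). I'll firm up the grip, lift it slightly, and carry it upright 143 mm to -y and 11 mm to +x.

move_arm(motion=[{"translation": [0, 0, 0], "yaw": 0}, {"translation": [0, 0, 0], "yaw": 0}, {"translation": [0, 0, -2], "yaw": 0}, {"translation": [0, 0, -6], "yaw": 0}, {"translation": [0, 0, -6], "yaw": 0}], squeeze=40)

```text
time_s: 32.65
ee_pos: [0.5427, 0.0481, 0.1342]
orientation: [0.706, 0.708, -0.0, -0.0]
contact_force: [-0.1, 0.7, -6.8]
finger_gap: 0.59
grip_force: 40.0
```

move_arm(motion=[{"translation": [-6, 1, -2], "yaw": 0}, {"translation": [-12, 1, 0], "yaw": 0}, {"translation": [-18, 1, 0], "yaw": 0}, {"translation": [-20, 2, 0], "yaw": 0}, {"translation": [-20, 2, 0], "yaw": 0}])

```text
time_s: 33.07
ee_pos: [0.5501, -0.03, 0.136]
orientation: [0.706, 0.708, -0.0, 0.0]
contact_force: [0.2, -0.8, -6.0]
finger_gap: 0.594
grip_force: 40.0
```

move_arm(motion=[{"translation": [-20, 2, 0], "yaw": 0}, {"translation": [-20, 1, 0], "yaw": 0}, {"translation": [-15, 1, 0], "yaw": 0}, {"translation": [-8, 0, 0], "yaw": 0}, {"translation": [-4, 0, 0], "yaw": 0}])

```text
time_s: 33.48
ee_pos: [0.554, -0.0974, 0.136]
orientation: [0.707, 0.707, -0.0, 0.0]
contact_force: [-0.4, 0.1, -6.3]
finger_gap: 0.59
grip_force: 40.0
```

```bash
python3 tw.py 2>/dev/null|sed -n '1p;/PHI/,$p'
```

```text
[ 0.554  -0.0974  0.136 ] [-0.4  0.1 -6.3] [0.09 0.03 0.  ] 0.5895832141754903
PHI
```

```bash
python3 tw.py 2>/dev/null; python3 - <<'E'
from h import *
w=snap('wrist');hs=cv2.cvtColor(w['img'],cv2.COLOR_BGR2HSV);m=cv2.inRange(hs,(18,80,70),(36,255,255));m[:,:215]=0;m[:,345:]=0
print([(cv2.contourArea(c),cv2.boundingRect(c)) for c in cv2.findContours(m,0,2)[0] if cv2.contourArea(c)>15])
E
```

```text
[ 0.5541 -0.0971  0.136 ] [ 0.5 -0.7 -4.8] [-0.12  0.09  0.01] 0.591905320203043
ye (225, 290, 107, 41) cam yz [-0.0136  0.3035] [np.float64(-2.119), np.float64(-2.184), np.float64(-2.246)]
or (261, 121, 34, 119) cam yz [-0.0136  0.3035] [np.float64(-1.563), np.float64(-1.756), np.float64(-1.956)]
0.045 (np.float64(0.036100245542916076), np.float64(1.7950000000000015))
0.05 (np.float64(0.038949164597083974), np.float64(1.7950000000000015))
0.055 (np.float64(0.04167077005937103), np.float64(1.7950000000000015))
0.06 (np.float64(0.04427335280182221), np.float64(1.7950000000000015))
PHI
1.685 foot axis [-0.1155  0.0273]
1.68 foot axis [-0.1149  0.0272]
[(1517.5, (215, 396, 130, 13)), (4132.5, (225, 290, 108, 41)), (66.0, (292, 211, 18, 10)), (65.0, (247, 211, 18, 10))]
```

Tilt kept. I'll lower it gently.

move_arm(motion=[{"translation": [3, 0, 3], "yaw": 0}, {"translation": [2, 0, 4], "yaw": 0}, {"translation": [0, 0, 3], "yaw": 0}, {"translation": [0, 0, 1.5], "yaw": 0}, {"translation": [0, 0, 0], "yaw": 0}])

```text
time_s: 34.05
ee_pos: [0.5542, -0.0897, 0.1239]
orientation: [0.706, 0.708, -0.0, -0.0]
contact_force: [-0.6, -0.5, -5.9]
finger_gap: 0.59
grip_force: 40.0
```

move_arm(motion=[{"translation": [0, 0, 0.7], "yaw": 0}, {"translation": [0, 0, 0.7], "yaw": 0}, {"translation": [0, 0, 0.4], "yaw": 0}, {"translation": [0, 0, 0], "yaw": 0}, {"translation": [0, 0, 0], "yaw": 0}])

```text
time_s: 34.47
ee_pos: [0.5544, -0.0903, 0.1227]
orientation: [0.706, 0.708, 0.0, 0.0]
contact_force: [0.1, -0.6, -6.0]
finger_gap: 0.589
grip_force: 40.0
```

move_arm(motion=[{"translation": [0, 0, 0.7], "yaw": 0}, {"translation": [0, 0, 0.7], "yaw": 0}, {"translation": [0, 0, 0.4], "yaw": 0}, {"translation": [0, 0, 0], "yaw": 0}, {"translation": [0, 0, 0], "yaw": 0}])

```text
time_s: 34.88
ee_pos: [0.5544, -0.0902, 0.1208]
orientation: [0.706, 0.708, -0.0, -0.0]
contact_force: [0.0, 0.2, -5.7]
finger_gap: 0.592
grip_force: 40.0
```

move_arm(motion=[{"translation": [0, 0, 0.5], "yaw": 0}, {"translation": [0, 0, 0.5], "yaw": 0}, {"translation": [0, 0, 0.3], "yaw": 0}, {"translation": [0, 0, 0], "yaw": 0}, {"translation": [0, 0, 0], "yaw": 0}])

```text
time_s: 35.3
ee_pos: [0.5546, -0.0903, 0.1203]
orientation: [0.706, 0.708, 0.0, -0.0]
contact_force: [-4.3, 0.9, 11.1]
finger_gap: 0.594
grip_force: 40.0
```

```bash
python3 tw.py 2>/dev/null|sed -n '1p;/PHI/,$p'
```

```text
[ 0.5546 -0.0903  0.1203] [-4.3  0.9 11.1] [ 0.2   1.66 -0.03] 0.5939733038195933
PHI
1.685 foot axis [-0.1087  0.0117]
```

move_arm(motion=[{"translation": [0, 0, -0.6], "yaw": 0}, {"translation": [0, 0, 0], "yaw": 0}, {"translation": [0, 0, 0], "yaw": 0}, {"translation": [1, 0, 0], "yaw": 0}, {"translation": [0.5, 0, 0], "yaw": 0}], squeeze=6)

```text
time_s: 35.77
ee_pos: [0.5546, -0.0887, 0.1203]
orientation: [0.706, 0.708, 0.0, 0.0]
contact_force: [-0.8, -0.1, 2.7]
finger_gap: 0.595
grip_force: 6.0
```

move_arm(motion=[{"translation": [0, 0, 0], "yaw": 0}, {"translation": [0, 0, 0], "yaw": 0}, {"translation": [0, 0, 0], "yaw": 0}, {"translation": [0, 0, 0], "yaw": 0}, {"translation": [0, 0, 0], "yaw": 0}], squeeze=3)

```text
time_s: 36.18
ee_pos: [0.5546, -0.0887, 0.1203]
orientation: [0.706, 0.708, 0.0, 0.0]
contact_force: [-1.0, 0.7, 4.0]
finger_gap: 0.596
grip_force: 3.0
```

```bash
python3 tw.py 2>/dev/null|sed -n '1p;/PHI/,$p'
```

```text
[ 0.5546 -0.0887  0.1203] [-1.   0.7  4. ] [0.04 0.26 0.02] 0.5962720725899644
PHI
1.69 foot axis [-0.1077  0.0117]
1.695 foot axis [-0.1083  0.0118]
```

It's at 97° and settled on foot and leg. I'll release and withdraw straight up.

move_arm(motion=[{"translation": [0, 0, 0], "yaw": 0}, {"translation": [0, 0, 0], "yaw": 0}, {"translation": [0, 0, 0], "yaw": 0}, {"translation": [0, 0, 0], "yaw": 0}, {"translation": [0, 0, 0], "yaw": 0}], jaw=85)

```text
time_s: 36.65
ee_pos: [0.5544, -0.0887, 0.1201]
orientation: [0.706, 0.708, -0.0, -0.0]
contact_force: [-0.5, 0.1, -0.1]
finger_gap: 0.891
grip_force: 0.0
```

move_arm(motion=[{"translation": [0, 0, -5], "yaw": 0}, {"translation": [0, 0, -12], "yaw": 0}, {"translation": [0, 0, -20], "yaw": 0}, {"translation": [0, 0, -25], "yaw": 0}, {"translation": [0, 0, -25], "yaw": 0}])

```text
time_s: 37.07
ee_pos: [0.5542, -0.0891, 0.209]
orientation: [0.706, 0.708, -0.0, 0.0]
contact_force: [-0.2, 0.4, 0.7]
finger_gap: 0.907
grip_force: 0.0
```

move_arm(motion=[{"translation": [0, 0, -25], "yaw": 0}, {"translation": [0, 0, -15], "yaw": 0}, {"translation": [0, 0, -5], "yaw": 0}, {"translation": [0, 0, 0], "yaw": 0}, {"translation": [0, 0, 0], "yaw": 0}])

```text
time_s: 37.48
ee_pos: [0.5542, -0.0886, 0.252]
orientation: [0.706, 0.708, 0.0, -0.0]
contact_force: [-0.3, -0.2, -0.1]
finger_gap: 0.903
grip_force: 0.0
```

```bash
python3 - <<'E'
from h import *
import pickle
a,b=pickle.load(open('s0.pkl','rb'));n=snap('side');st=bot.state();print(st['time_s'],st['ee_pos'],st['contact_force'])
d=cv2.absdiff(b['img'],n['img']).max(2)
for nm,(y0,y1,x0,x1) in dict(bowl=(255,310,335,402),tin=(270,312,228,276),block=(236,278,197,248),bottle=(268,350,278,320)).items():
    print(nm,(d[y0:y1,x0:x1]>60).mean().round(3))
hs=cv2.cvtColor(n['img'],cv2.COLOR_BGR2HSV);x0=.5546
for nm,lo,hi in(('yellow',(20,150,90),(33,255,255)),('white',(0,0,215),(179,40,255))):
    m=cv2.inRange(hs,lo,hi);m[:130]=0;m[260:]=0;m[:,:240]=0;m[:,:]*=1;m[:,380:]=0
    for c in cv2.findContours(m,0,2)[0]:
        if cv2.contourArea(c)<25:continue
        x,y,w,h=cv2.boundingRect(c)
        ce=(x+w/2,y+h/2);r=onx(n,ce,x0);print(nm,cv2.contourArea(c),(x,y,w,h),r.round(3))
E
```

```text
37.5333 [ 0.55394812 -0.08853289  0.2515021 ] [-0.47517567  0.21335933 -0.62871458]
bowl 0.061
tin 0.0
block 0.0
bottle 0.0
yellow 167.5 (288, 222, 30, 14) [ 0.555 -0.096  0.019]
yellow 359.5 (283, 159, 32, 19) [ 0.555 -0.08   0.149]
yellow 65.5 (271, 155, 17, 9) [ 0.555 -0.002  0.136]
white 700.5 (296, 179, 20, 46) [ 0.555 -0.107  0.088]
```

```bash
python3 -c "
from station import bot
print(bot.sign_off())"
```

```text
the job is handed in; nothing more can be done
None
```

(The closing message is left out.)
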